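# Load the battery tester's spring magazine, dock it, book it in and start

## Task

Load every battery pack lying on the bench into the test station's spring magazine, pressing each one down flat until it snaps under the two catches, then push the loaded carriage fully home under the tester's head. Then take the hand scanner from its stand, hold it steadily pointed at the middle of the barcode label on the carriage for a good second, put it back upright in its stand, and press the start button on top of the head. Leave the other things on the bench where they are.

Things in the scene. Friction and masses are not known exactly. Their poses are not given: they have to be found in the camera images.
- pack0: battery pack, dark flat block 112 x 56 x 22 mm, 0.18 kg (may vary by a fifth); origin at the centre of its underside, x along the 112 mm, z up; starts flat on the bench; may be absent
- pack1: battery pack, dark flat block 112 x 56 x 22 mm, 0.18 kg (may vary by a fifth); origin at the centre of its underside, x along the 112 mm, z up; starts flat on the bench; may be absent
- pack2: battery pack, dark flat block 112 x 56 x 22 mm, 0.18 kg (may vary by a fifth); origin at the centre of its underside, x along the 112 mm, z up; starts flat on the bench; may be absent
- pack3: battery pack, dark flat block 112 x 56 x 22 mm, 0.18 kg (may vary by a fifth); origin at the centre of its underside, x along the 112 mm, z up; starts flat on the bench; may be absent
- carriage (a joint): the grey carriage that bears the magazine, sliding on the rail in the station's +y direction: 0 m at the loading end, 0.180 m fully home against its stop under the head; friction about 3 N, stays where it is left; starts at 0 to 0.03
- column (a point): centre of the magazine at the level of the catches' flat undersides, 142 mm above the bench; station's axes, z up; moves with the carriage. The magazine is four upright corner angles, 116 (x) by 60 (y) mm inside, so packs lie flat in it, length along x, either way round; straight to 168 mm above the bench, flared lips to 181. It holds four packs, one on another; the long (+-y) sides are open
- catch (a point): nose of the far (+x) spring catch, 51 mm from the column's axis; a like one is at the -x end. Each stands 7 mm into the column: sloped on top (142 to 158 mm above the bench), flat below. A pack pressed down pushes both back; they snap out over it once its top is below the column point (press to about 4 mm below); then it rises against them
- follower (a joint): spring platform in the magazine: m it is pressed down, 0 to 0.097. Empty, its top is 1 mm below the column point. It pushes up with about 3 N plus 3 N for each 22 mm, so 16 N with four packs; the catches add a few N. The +-y sides of the magazine are open for 80 mm between the angles, down to 28 mm above the bench, so fingers holding a pack by its long sides can go down with it
- handle (a point): middle of the black knob (26 mm diameter, 32 mm tall, 95 to 127 mm above the bench, on a thin upright) on the carriage's tail, 48 mm in +x and 125 mm in -y from the column's axis; axes are the station's; moves with the carriage
- label (a point): centre of the white barcode label (72 x 46 mm) on a 78 mm wide bracket, up to 167 mm high, on the carriage's tail, 34 mm in -x and 106 mm in -y from the column's axis and 146 mm above the bench; z is the outward normal, which points up at 45 degrees and to the station's -y; x is the station's x; moves with the carriage
- station: battery test station, fixed: 150 mm wide alloy base 12 mm high along its y from -150 to 450 mm, origin on the bench under the magazine's axis when the carriage is at 0, y along the rail. A white head 170 mm wide (x) overhangs the rail from y 130 mm on, from 208 to 280 mm above the bench; its column stands from y 350 mm on
- start (a joint): the start button: 0 m released, 0.006 m fully down; a spring takes about 5 N to press it right down and it comes back up
- start_top (a point): centre of the top of the start button, a round white cap 30 mm across in a black ring on top of the head, the only such cap there; pressed straight down
- stand: fixed black scanner stand: round foot 110 mm across, and on it an upright socket, open on top, 48 (x) by 52 (y) mm inside, rim 56 mm above the bench, its floor 12 mm above the bench; origin at the centre of its underside
- scanner: grey pistol-shaped hand scanner, 0.22 kg, standing in the stand; origin at the centre of the foot of its grip, z up; grip 32 x 34 mm, 98 mm high; on it the head, 96 (x) by 56 (y) by 42 mm, centred 116 mm above the origin; it looks along +x
- window (a point): centre of the scanner's window, on the front of its head, 50 mm in +x and 116 mm up from the scanner's origin, same axes; the scanner reads a label from 40 to 220 mm ahead, up to 60 degrees off the label's normal
- shell_a: empty reddish metal device housing 125 x 65 x 27 mm; origin under its centre; leave alone
- shell_b: empty grey metal device housing 125 x 65 x 27 mm; origin under its centre; leave alone
- screwdriver: black-handled screwdriver lying flat, 180 mm long along its x, origin under its middle, about 25 mm high; leave alone
- brush: bench brush lying flat, 170 mm long along its x; leave alone
- tape: roll of tape lying flat, 80 mm across, 22 mm high; leave alone
- cleaner: bottle 60 mm across, 150 mm tall; leave alone
- pliers: black-handled pliers lying flat, about 165 mm long along their x; leave alone
Things that resemble listed ones, but are neither listed nor needed, are in the scene too. There is more than one size of the scanner; the one meant has the size given above.

How it is judged:
By the outcome, as a careful person would: the job done as asked, in the order asked, and still so for the second after the job is handed in, with the robot touching nothing.
Of pack0, pack1, pack2, pack3 only 2 to 4 are there at a start; the rules pass over those that are not, and their reading is None.
At some moment in a run one of pack0, pack1, pack2, pack3 may be knocked a few centimetres aside while the robot is not near it.
It also fails if it takes over 210 s, if anything falls off the work surface, if the arm or the gripper's body presses on something with over 40 N, if the wrist force passes 120 N, or if a joint passes its speed limit or range.

## Robot

A 7-joint arm with a two-finger parallel gripper is mounted at the origin on the work surface. World frame = base frame: x ahead of the robot, y to its left, z up, the work surface at z = 0. Lengths are in mm, angles in rad, forces in N, time in s.
With the tool pointing down it reaches from about 400 to 875 mm from the base axis. Payload 4.4 kg.
Tool frame: the origin (TCP) lies midway between the tips of the shut fingers; the grasp point (between the pads) lies 19 mm behind it; z points along the fingers, y is the line along which they close (so a half turn about z gives the same grasp; the last joint's range is limited). The gripper opens to 85 mm and grips with 20 to 120 N. Pads are 22 mm wide; open, the fingers measure 114 mm over their backs; the gripper's body (76 mm by 85 mm) begins 54 mm behind the grasp point. The pads swing forward as they close: fully open they stand 13 mm farther back than shut.
Start: joints at [1.283, 0.628, 0.038, 1.517, -0.027, 0.996, -0.02], TCP at [143.018, -634.085, 231.313] pointing down, gripper open.
Joint ranges: [-3.06, 3.06], [-0.37, 2.12], [-1.25, 1.32], [0.18, 2.47], [-1.1, 4.24], [0.23, 1.98], [-2.94, 2.94]. Speed limits (rad/s): [2.57, 2.57, 3.14, 3.14, 3.14, 3.14, 3.14].

## Interface

Orientations are given as [roll, pitch, yaw] about the fixed x, y, z axes, in that order (R = Rz(yaw) Ry(pitch) Rx(roll)).
In Python, from cell import telemetry, eyes, ctrl, finder gives the robot as it stands.
- The arm moves only by the tool move_arm, never from a script. Its argument "steps" is a list of rows, each a list of 7 numbers: the turn, a rotation vector about the world's x, y, z in degrees, then the shift along the world's x, y, z in m, then the finger opening in m, from 0 to 0.0854. A call has 1 to 5 rows; each row shifts and turns the commanded pose from where the row before left it; what a row does not reach is not made up. A row lasts 1/10 s, in which the tool goes at most 50 mm and 8.59 degrees, less where a joint would pass 70% of its speed; a pose out of reach is approached as far as the arm can. A call with a gripper value outside its range is refused whole. The fingers move at their own pace and stop on an object; the grip force is fixed at half the most. Time passes only in rows, so rows that do not move let the fingers close. It gives the time, the measured TCP pose, the force, the opening and the grip force at its end, in the units of the state.
- telemetry.read_state(): the state, without advancing time (a new reading comes with each control period).
- eyes.get_image(name): name is "scene" or "top" or "wrist"; returns (picture, depth): 420x560x3 uint8, blue, green, red; 420x560 float32, mm along the optical axis (not along the pixel's ray), 0 where there is no reading.
- eyes.calibration(name): a dict with "fx", "fy", "cx", "cy" (pixels), "position" and "attitude" of the camera in the world. Camera axes: x right, y down, z forward; pixel columns grow to the right and rows downward; lengths in mm; the calibration is good to about 2 mm. A picture is of the moment at which its call begins: read the wrist's pose just before it. calibration takes no time and is no camera call; for the wrist camera it gives the pose at the moment of the call.
- ctrl.finish_job(): hands the job in; it is judged then, once.
Trained networks look in the newest picture that a camera, given by its name, has taken for a name from the list of things; names that differ only in an ending like _2 or _b are one class to them, and where a whole thing is asked for, a point or a joint stands for the part that bears it (a point fixed in the world has none). Each returns a list of dicts, best first, with "confidence" (0 to 1); they miss things now and then, are a little off and sometimes report something else, mostly with a low value. They report only what shows in the picture. A call takes as long as a camera call. They do not tell look-alikes from the thing itself.
- finder.boxes_of(camera, name): "location" ([x, y, z] in mm, in the coordinates of the camera as it stood for that picture, good to about 4 mm: the middle of the surface that is visible of it).
- finder.cut_out(camera, name): "mask" (420x560 bool, what is visible of it).
- finder.pinpoint(camera, name): "location" ([x, y, z] in mm, in the coordinates of the camera as it stood for that picture, good to about 4 mm: a listed point, or the origin of a listed thing).
The state is a dict: "clock": time; "qpos": joint angles; "qd": joint speeds; "tau": joint torques, N m; "eef_pos": TCP position; "tool_rot": TCP orientation; "force": force on the tool from outside, world axes, zero at the start; "torque": the same for the moment, N m; "width": finger opening in mm; "gripper_force": force on a finger pad.
Only numpy, scipy, OpenCV 4.12 (cv2) and the standard library are available. Lean on these libraries where they do the work, as an engineer would, in place of code of your own. Each camera call takes 0.05 s, during which the arm holds its last target. There are 200 camera calls.

## Working session

There is one attempt and no reset: what is moved stays moved. The work goes in short steps, Python scripts to look and compute and a tool call to move; the robot and the scene stay as the last step left them, time stands still between calls to the robot, and variables do not carry over. Pictures are saved under pics/ and viewed, at most 14 in all, crops included, and the job is handed in when it is done.

Besides the shell and the picture viewer there is one more tool, called after "Emit:" in YAML: its name, and indented under it one key for each argument. move_arm: Moves the arm, as the interface text tells. Its arguments: {"type":"object","properties":{"steps":{"type":"array"}},"required":["steps"]}

```bash
ls; mkdir -p pics; cat > h.py <<'E'
from cell import telemetry, eyes, ctrl, finder
import numpy as np, cv2
from scipy.spatial.transform import Rotation as R
def T(cam):
    c=eyes.calibration(cam); a=np.array(c["attitude"]); 
    M=a if a.shape==(3,3) else R.from_euler('xyz',a).as_matrix()
    return c,M,np.array(c["position"])
def w(cam,p):
    c,M,t=T(cam); return M@np.array(p)+t
def cloud(cam,d):
    c,M,t=T(cam); v,u=np.mgrid[:d.shape[0],:d.shape[1]]
    P=np.stack([(u-c["cx"])/c["fx"]*d,(v-c["cy"])/c["fy"]*d,d],-1)
    return P@M.T+t
def pix(cam,P):
    c,M,t=T(cam); q=M.T@(np.array(P)-t); return (round(c["fx"]*q[0]/q[2]+c["cx"]),round(c["fy"]*q[1]/q[2]+c["cy"]))
def st():
    s=telemetry.read_state(); print({k:np.round(s[k],3).tolist() for k in("clock","eef_pos","tool_rot","force","width","qpos")})
E
python3 - <<'E'
from h import *
st()
ims=[]
for c in("top","scene"):
    im,d=eyes.get_image(c); ims.append(im); np.save(c+"_d.npy",d); cv2.imwrite(f"pics/{c}0.png",im)
    print(c,eyes.calibration(c))
    for n in("pack0","carriage","station","stand","scanner","shell_a","follower"):
        for r in finder.boxes_of(c,n)[:6]: 
            p=w(c,r["location"]); print(" box",n,round(r["confidence"],2),p.round(),pix(c,p))
    for n in("column","catch","handle","label","start_top","window","station","stand","scanner","pack0"):
        for r in finder.pinpoint(c,n)[:5]:
            p=w(c,r["location"]); print(" pt",n,round(r["confidence"],2),p.round(),pix(c,p))
E
```

```text
pics
{'clock': 0.0, 'eef_pos': [142.887, -633.438, 230.382], 'tool_rot': [-3.14, 0.0, 0.222], 'force': [0.228, -0.385, -0.243], 'width': 85.654, 'qpos': [1.283, 0.629, 0.038, 1.518, -0.027, 0.996, -0.02]}
top {'fx': 407.16303101683525, 'fy': 407.16303101683525, 'cx': 280.6674931026586, 'cy': 209.475887906068, 'position': array([ 364.20825178,  -58.54747932, 1238.07690491]), 'attitude': array([-2.98893604, -0.00967952, -1.58914988])}
 box pack0 0.69 [424.  -8.  25.] (259, 252)
 box carriage 0.72 [609. 105. 120.] (217, 185)
 box station 0.83 [601. 330. 268.] (115, 177)
 box station 0.47 [464. -99.  27.] (290, 238)
 box stand 0.86 [ 457. -338.   15.] (369, 239)
 box stand 0.65 [ 442. -205.   20.] (325, 245)
 box scanner 0.89 [ 266. -375.  186.] (403, 309)
 box scanner 0.74 [ 627. -321.  185.] (374, 170)
 box scanner 0.66 [ 455. -359.  149.] (388, 236)
 box shell_a 0.91 [429. 251.  33.] (171, 252)
 box shell_a 0.66 [786. -95.  32.] (286, 134)
 box follower 0.95 [618. 142. 144.] (202, 180)
 box follower 0.25 [605. 106. 121.] (216, 186)
 pt column 0.91 [617. 144. 141.] (201, 181)
 pt colum
[... 1917 characters left out ...]
398, 133)
 pt start_top 0.29 [788. 117.   4.] (399, 279)
 pt window 0.96 [ 699. -324.  161.] (243, 294)
 pt window 0.85 [ 198. -401.  159.] (115, 206)
 pt window 0.72 [ 504. -381.  131.] (176, 268)
 pt window 0.72 [617. 143. 138.] (363, 207)
 pt station 0.84 [619. 134.  -0.] (356, 247)
 pt station 0.54 [ 446. -209.    2.] (228, 266)
 pt stand 0.57 [ 456. -368.   -2.] (179, 295)
 pt scanner 0.91 [ 630. -333.   -2.] (227, 328)
 pt scanner 0.76 [ 457. -368.    7.] (179, 292)
 pt scanner 0.63 [576. 309. 301.] (397, 133)
 pt scanner 0.6 [ 268. -386.   -1.] (142, 261)
 pt pack0 0.88 [425.  -9.   4.] (278, 234)
 pt pack0 0.57 [ 447. -209.    2.] (228, 266)
 pt pack0 0.23 [617. 143. 141.] (363, 206)
```

View pics/top0.png

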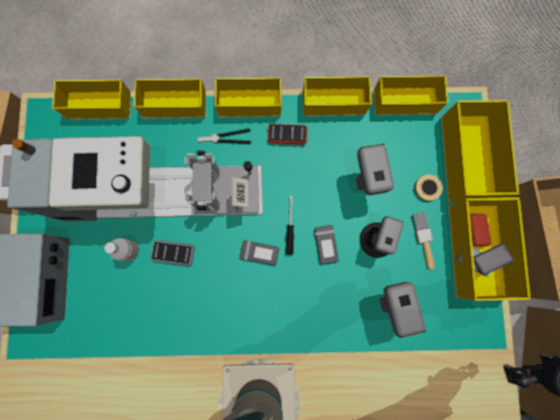

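View pics/scene0.png

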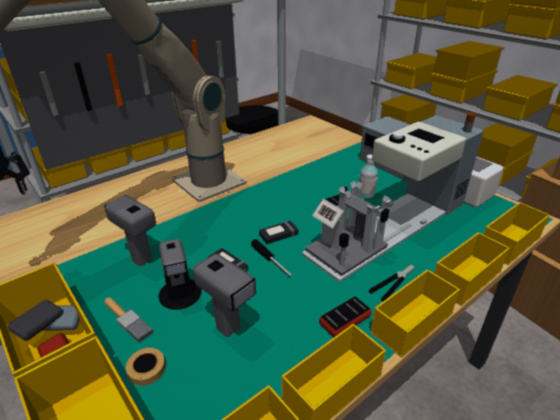

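```bash
python3 - <<'E'
from h import *
im=cv2.imread("pics/top0.png"); d=np.load("top_d.npy"); P=cloud("top",d)
def crop(u,v,r=38): return cv2.resize(im[v-r:v+r,u-r:u+r],(390,290),interpolation=cv2.INTER_CUBIC)
cv2.imwrite("pics/crops0.png",np.vstack([np.hstack([crop(260,252),crop(325,245)]),np.hstack([crop(172,252),crop(210,182,45)])]))
im2=cv2.resize(im,None,fx=1,fy=1)
for (u,v) in((260,252),(325,245),(172,252),(287,134)):
    Q=P[v-30:v+30,u-30:u+30].reshape(-1,3); uu=np.linalg.norm(Q[:,:2]-P[v,u,:2],axis=1)<80
    Q=Q[uu&(Q[:,2]>12)&(Q[:,2]<45)]
    print((u,v),np.percentile(Q[:,2],[10,50,90]).round(1),cv2.minAreaRect(Q[:,:2].astype(np.float32)))
g=P[100:150,280:420].reshape(-1,3); g=P[300:340,200:330].reshape(-1,3);print("bench z",np.median(g[:,2]))
# sizes of scanners
for (u,v) in((388,236),(374,170),(403,309)):
    Q=P[v-30:v+30,u-30:u+30].reshape(-1,3); z=P[v,u,2]; Q=Q[(Q[:,2]>z-25)]
    print((u,v),z,cv2.minAreaRect(Q[:,:2].astype(np.float32)))
# head edges
Q=P[100:260,0:160].reshape(-1,3);Q=Q[(Q[:,2]>265)&(Q[:,2]<300)];print("head",np.median(Q[:,2]),cv2.minAreaRect(Q[:,:2].astype(np.float32)))
E
```

```text
(260, 252) [18.9 22.4 25.4] ((422.1429748535156, -17.70294952392578), (139.4329833984375, 67.74664306640625), 84.8939208984375)
(325, 245) [18.9 22.1 25.5] ((445.023681640625, -207.89646911621094), (113.15389251708984, 56.658390045166016), 7.581283092498779)
(172, 252) [22.  27.1 30.9] ((427.7528991699219, 251.93807983398438), (126.37722778320312, 64.89948272705078), 81.40758514404297)
(287, 134) [21.2 27.1 30.6] ((807.0744018554688, -98.3871841430664), (124.8133316040039, 97.85875701904297), 86.68572235107422)
bench z 1.4539329566493961
(388, 236) 148.9129182127342 ((400.75543212890625, -243.92520141601562), (97.35791015625, 365.1352844238281), 26.082557678222656)
(374, 170) 188.8202046096842 ((509.1563720703125, -240.27113342285156), (132.57249450683594, 445.59881591796875), 55.14545440673828)
(403, 309) 184.929290446167 ((277.39129638671875, -243.73497009277344), (384.68658447265625, 139.07765197753906), 84.75924682617188)
head 279.6395495280283 ((614.0247802734375, 423.50091552734375), (170.9405517578125, 321.5738220214844), 0.2735779285430908)
```

View pics/crops0.png

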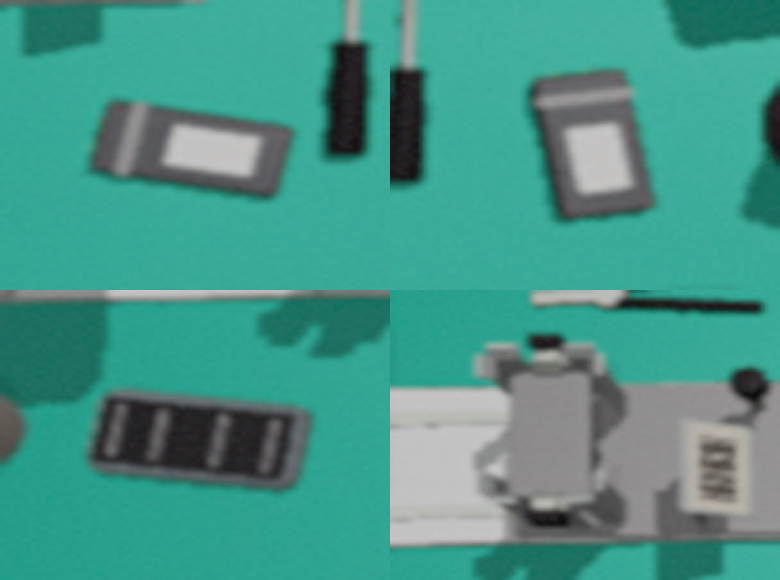

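The overview shows two packs: dark blocks with a white label, at top-view pixels (260,252) and (325,245), each about 112 x 56 x 22. Three things could be mistaken for packs: the grey and red housings at (172,252) and (287,134), which measure 125 x 65 x 27, and the items in the yellow bin. The magazine at (202,180) is empty. The right scanner is the one in the stand at (388,236). The ones at (374,170) and (403,309) are too big. The start cap is at (120,183).

I'll move above pack1 first.

Emit:
move_arm:
  steps:
    - [0,0,0,0,0,0.04,0.085]
    - [0,0,0,0,0,0.04,0.085]
    - [0,0,-5,0.02,0.03,0,0.085]
    - [0,0,0,0.023,0.033,0,0.085]
    - [0,0,0,0.023,0.033,0,0.085]

```text
clock: 2.3
eef_pos: [209.6, -537.1, 311.6]
tool_rot: [3.141, -0.0, 0.133]
force: [1.1, -0.1, -0.1]
width: 85.4
gripper_force: 0.0
```

Emit:
move_arm:
  steps:
    - [0,0,0,0.023,0.033,0,0.085]
    - [0,0,0,0.023,0.033,0,0.085]
    - [0,0,0,0.023,0.033,0,0.085]
    - [0,0,0,0.023,0.033,0,0.085]
    - [0,0,0,0.023,0.033,0,0.085]

```text
clock: 2.8
eef_pos: [324.8, -371.7, 311.6]
tool_rot: [3.141, -0.001, 0.134]
force: [0.3, 0.1, 0.4]
width: 84.7
gripper_force: 0.0
```

Emit:
move_arm:
  steps:
    - [0,0,0,0.023,0.033,0,0.085]
    - [0,0,0,0.023,0.033,0,0.085]
    - [0,0,0,0.023,0.033,0,0.085]
    - [0,0,0,0.023,0.033,0,0.085]
    - [0,0,0,0.023,0.033,0,0.085]

```text
clock: 3.3
eef_pos: [439.8, -206.7, 311.6]
tool_rot: [3.141, -0.001, 0.134]
force: [0.8, -0.3, -0.4]
width: 85.1
gripper_force: 0.0
```

```bash
cat >> h.py <<'E'
def fitpack(cam="wrist",near=None,save=None):
    "pack poses: centre, yaw deg from pack mask + depth"
    im,d=eyes.get_image(cam); P=cloud(cam,d)
    if save: cv2.imwrite(save,im)
    out=[]
    for r in finder.cut_out(cam,"pack0"):
        Q=P[r["mask"]&(d>0)]
        if len(Q)<30: continue
        z=np.median(Q[:,2]); Q=Q[abs(Q[:,2]-z)<6]
        (c,(a,b),t)=cv2.minAreaRect(Q[:,:2].astype(np.float32))
        if a<b: a,b,t=b,a,t+90
        t=(t+90)%180-90
        out.append((round(r["confidence"],2),np.round([*c,z],1).tolist(),round(a,1),round(b,1),round(t,1)))
    for o in out: print(cam,o)
    return im,d
E
python3 - <<'E'
from h import *
st()
c,M,t=T("wrist");print(t.round(),M.round(2).tolist())
fitpack("wrist",save="pics/w1.png"); fitpack("top")
for r in finder.pinpoint("wrist","pack0"): print(r["confidence"],w("wrist",r["location"]).round(1))
E
```

```text
{'clock': 3.3, 'eef_pos': [439.781, -206.736, 311.644], 'tool_rot': [3.141, -0.001, 0.134], 'force': [0.816, -0.266, -0.356], 'width': 85.08, 'qpos': [0.442, 0.3, -0.079, 1.848, 0.028, 0.993, -1.086]}
[ 504. -198.  455.] [[0.13, -0.96, -0.25], [-0.99, -0.13, -0.03], [-0.0, 0.26, -0.97]]
wrist (0.94, [451.1, -198.7, 22.7], 111.2, 56.0, 8.2)
top (0.8, [444.5, -206.2, 22.3], 112.0, 54.2, 8.5)
top (0.79, [423.6, -6.2, 22.2], 112.0, 55.9, 77.6)
0.7 [419.4 -10.1   0.9]
0.56 [ 443.7 -204.1    1.2]
0.3 [ 507.2 -382.2  125.7]
```

View pics/w1.png

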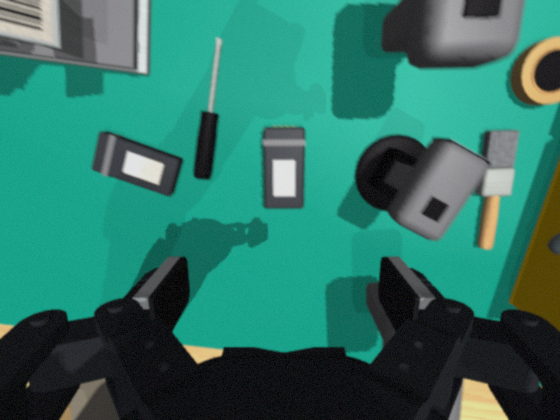

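```bash
python3 - <<'E'
from h import *
st()
im,d=fitpack("wrist")
print(pix("wrist",[444.5,-206.2,22]),pix("wrist",[451,-198.7,22]), T("wrist")[0])
for r in finder.cut_out("wrist","pack0"): print(np.mean(np.nonzero(r["mask"]),axis=1)[::-1])
st()
E
```

```text
{'clock': 3.55, 'eef_pos': [438.618, -208.644, 311.33], 'tool_rot': [3.141, 0.001, 0.134], 'force': [-0.952, 0.287, 0.366], 'width': 84.78, 'qpos': [0.444, 0.301, -0.078, 1.849, 0.028, 0.993, -1.082]}
wrist (0.66, [424.3, -7.4, 22.6], 111.3, 56.2, 77.5)
wrist (0.57, [445.2, -208.1, 22.6], 112.2, 56.0, 7.5)
(282, 169) (277, 163) {'fx': 318.1569712734717, 'fy': 318.1569712734717, 'cx': 283.5546484796532, 'cy': 209.3353166143098, 'position': array([ 503.02380268, -200.76951904,  454.46285535]), 'attitude': array([ 2.88025474e+00,  1.20220286e-05, -1.43912521e+00])}
[135.9216528  162.88650389]
[283.41220461 166.84804068]
{'clock': 3.7, 'eef_pos': [438.188, -209.458, 311.317], 'tool_rot': [3.141, 0.0, 0.132], 'force': [-0.411, 0.122, 0.051], 'width': 84.901, 'qpos': [0.446, 0.301, -0.077, 1.849, 0.028, 0.993, -1.082]}
```

Emit:
move_arm:
  steps:
    - [0,0,0,0.007,0.002,-0.03,0.085]
    - [0,0,0,0,0,-0.04,0.085]
    - [0,0,0,0,0,-0.04,0.085]
    - [0,0,0,0,0,-0.04,0.085]
    - [0,0,0,0,0,-0.04,0.085]

```text
clock: 4.2
eef_pos: [445.6, -207.5, 120.1]
tool_rot: [3.141, -0.001, 0.132]
force: [0.5, 0.2, -0.9]
width: 84.9
gripper_force: 0.0
```

Emit:
move_arm:
  steps:
    - [0,0,0,0,0,-0.04,0.085]
    - [0,0,0,0,0,-0.03,0.085]
    - [0,0,0,0,0,-0.02,0.085]
    - [0,0,0,0,0,-0.015,0.085]
    - [0,0,0,0,0,-0.005,0.085]

```text
clock: 4.7
eef_pos: [444.8, -206.9, 9.9]
tool_rot: [-3.141, 0.002, 0.133]
force: [-0.2, -0.2, 0.1]
width: 84.8
gripper_force: 0.0
```

Emit:
move_arm:
  steps:
    - [0,0,0,0,0,-0.005,0.085]
    - [0,0,0,0,0,0,0.085]
    - [0,0,0,0,0,0,0.085]

```text
clock: 5.0
eef_pos: [446.4, -206.5, 7.0]
tool_rot: [3.141, -0.001, 0.134]
force: [0.2, 0.7, 1.1]
width: 85.3
gripper_force: 0.0
```

```bash
python3 - <<'E'
from h import *
st(); fitpack("wrist",save="pics/w2.png")
E
```

```text
{'clock': 5.0, 'eef_pos': [446.402, -206.51, 6.972], 'tool_rot': [3.141, -0.001, 0.134], 'force': [0.157, 0.711, 1.069], 'width': 85.279, 'qpos': [0.401, 0.794, -0.037, 2.104, 0.109, 0.244, -1.168]}
wrist (0.98, [455.3, -206.4, 22.7], 92.8, 56.4, 7.7)
```

View pics/w2.png

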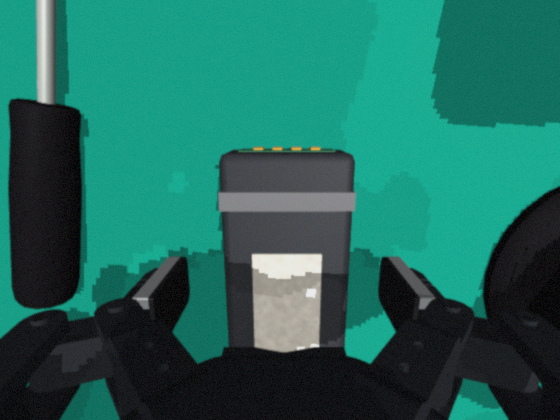

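Emit:
move_arm:
  steps:
    - [-0.5,4,0,0,0,0,0.085]
    - [0,0,0,-0.001,-0.001,-0.005,0.085]
    - [0,0,0,0,0,0,0.085]
    - [0,0,0,0,0,0,0.04]
    - [0,0,0,0,0,0,0.04]

```text
clock: 5.6
eef_pos: [444.2, -207.2, 1.3]
tool_rot: [-3.141, 0.071, 0.134]
force: [-0.9, -0.6, -1.0]
width: 59.1
gripper_force: 0.0
```

Emit:
move_arm:
  steps:
    - [0,0,0,0,0,0,0.04]
    - [0,0,0,0,0,0,0.04]
    - [0,0,0,0,0,0,0.04]
    - [0,0,0,0,0,0,0.04]
    - [0,0,0,0,0,0,0.04]

```text
clock: 6.1
eef_pos: [444.4, -207.3, 1.7]
tool_rot: [-3.141, 0.071, 0.134]
force: [-0.8, -0.0, 5.3]
width: 54.9
gripper_force: 64.2
```

```bash
python3 - <<'E'
from h import *
st(); fitpack("top")
def Pt(n):
    for c in("top","scene"):
        for r in finder.pinpoint(c,n)[:1]: print(c,n,round(r["confidence"],2),w(c,r["location"]).round(1))
eyes.get_image("scene")
for n in("column","handle","label","catch"): Pt(n)
E
```

```text
{'clock': 6.1, 'eef_pos': [444.395, -207.273, 1.708], 'tool_rot': [-3.141, 0.071, 0.134], 'force': [-0.76, -0.003, 5.319], 'width': 54.926, 'qpos': [0.359, 0.817, -0.005, 2.051, 0.109, 0.338, -1.185]}
top (0.98, [423.4, -6.1, 22.3], 112.1, 56.0, 77.6)
top (0.46, [484.2, -180.3, 19.9], 24.2, 15.0, -1.8)
top column 0.92 [616.7 142.2 142.7]
scene column 0.89 [617.  141.8 138.3]
top handle 0.79 [663.4  16.3 113.5]
scene handle 0.92 [663.7  16.9 107.1]
top label 0.78 [582.2  39.4 144.8]
scene label 0.59 [583.9  36.7 149.7]
top catch 0.83 [667.6 139.5 142.5]
scene catch 0.61 [659.6 142.7 141.7]
```

Emit:
move_arm:
  steps:
    - [0,0,0,0,0,0.03,0.04]
    - [0,0,0,0,0,0.05,0.04]
    - [0,0,0,0,0,0.05,0.04]
    - [0.5,-4,0,0,0.02,0.05,0.04]
    - [0,0,-4.6,0,0.03,0.05,0.04]

```text
clock: 7.15
eef_pos: [442.6, -164.1, 222.3]
tool_rot: [3.141, -0.0, 0.048]
force: [0.3, -0.3, -1.6]
width: 54.6
gripper_force: 64.7
```

Emit:
move_arm:
  steps:
    - [0,0,-4.6,0.01,0.04,0.03,0.04]
    - [0,0,0,0.01,0.04,0,0.04]
    - [0,0,0,0.01,0.04,0,0.04]
    - [0,0,0,0.01,0.04,0,0.04]
    - [0,0,0,0.01,0.04,0,0.04]

```text
clock: 7.65
eef_pos: [494.4, 37.8, 249.8]
tool_rot: [3.141, 0.0, -0.026]
force: [1.0, 0.0, -0.8]
width: 54.4
gripper_force: 64.8
```

Emit:
move_arm:
  steps:
    - [0,0,0,0.01,0.03,0,0.04]
    - [0,0,0,0,0.02,0,0.04]
    - [0,0,0,0,0,0,0.04]
    - [0,0,0,0,0,0,0.04]
    - [0,0,0,0,0,0,0.04]

```text
clock: 8.15
eef_pos: [504.4, 84.6, 249.7]
tool_rot: [3.14, 0.001, -0.028]
force: [0.4, -0.3, -1.6]
width: 55.0
gripper_force: 64.7
```

```bash
python3 - <<'E'
from h import *
st()
im,d=eyes.get_image("wrist"); st(); P=cloud("wrist",d); cv2.imwrite("pics/w3.png",im); np.save("w3.npy",P)
for n in("column","catch","handle","label","pack0"):
    for r in finder.pinpoint("wrist",n)[:2]: print(n,round(r["confidence"],2),w("wrist",r["location"]).round(1),pix("wrist",w("wrist",r["location"])))
Q=P.reshape(-1,3); Q=Q[(abs(Q[:,0]-617)<110)&(abs(Q[:,1]-142)<70)]
for lo,hi in((138,146),(146,165),(165,172),(172,190)):
    q=Q[(Q[:,2]>lo)&(Q[:,2]<hi)]
    print(lo,hi,len(q), len(q) and [np.percentile(q[:,i],[0.5,5,95,99.5]).round(1).tolist() for i in(0,1)], len(q) and cv2.minAreaRect(q[:,:2].astype(np.float32)))
fitpack("wrist")
E
```

```text
{'clock': 8.15, 'eef_pos': [504.418, 84.645, 249.746], 'tool_rot': [3.14, 0.001, -0.028], 'force': [0.419, -0.262, -1.638], 'width': 54.954, 'qpos': [-0.17, 0.409, -0.072, 1.874, 0.039, 0.862, -1.861]}
{'clock': 8.2, 'eef_pos': [504.583, 84.645, 249.871], 'tool_rot': [3.141, 0.0, -0.028], 'force': [-0.509, 0.573, -1.557], 'width': 54.639, 'qpos': [-0.17, 0.409, -0.072, 1.873, 0.039, 0.862, -1.861]}
column 0.59 [617.6 145.1 141.8] (196, 59)
column 0.21 [614.9 135.9   3.1] (236, 85)
catch 0.7 [585.6  38.6 150.3] (345, 100)
label 0.84 [584.1  39.6 149.9] (344, 103)
pack0 0.85 [505.1  89.9 251.2] (275, 264)
pack0 0.77 [424.7  -7.2   0.8] (357, 238)
138 146 9776 [[562.4, 568.3, 651.5, 655.3], [118.7, 120.8, 168.3, 174.4]] ((602.7918090820312, 143.99642944335938), (109.87755584716797, 63.4493408203125), 1.3434683084487915)
146 165 980 [[546.6, 547.9, 572.8, 576.2], [111.3, 135.4, 174.6, 175.0]] ((551.3706665039062, 147.47621154785156), (66.74602508544922, 33.0809211730957), 73.9184341430664)
165 172 772 [[536.4, 537.4, 573.8, 576.3], [112.4, 114.2, 175.3, 176.4]] ((556.370361328125, 144.008056640625), (40.77984619140625, 65.5882568359375), 0.10683899372816086)
172 190 1225 [[550.3, 551.6, 575.4, 576.8], [105.9, 107.0, 181.3, 182.8]] ((563.554931640625, 144.53805541992188), (26.66023063659668, 77.68175506591797), 0.3181855380535126)
wrist (0.96, [421.0, -25.0, 22.5], 71.1, 54.7, 76.9)
wrist (0.81, [515.4, 85.9, 272.1], 93.4, 56.6, -1.5)
```

View pics/w3.png

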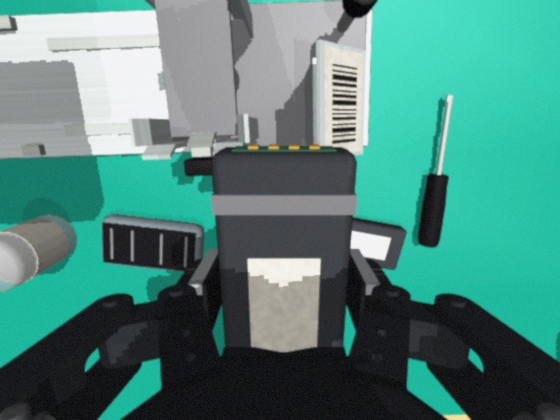

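```bash
python3 - <<'E'
from h import *
for cam in("top","scene"):
    P=0
    for k in range(2):
        im,d=eyes.get_image(cam); P=P+cloud(cam,d)/2
    Q=P.reshape(-1,3); Q=Q[(abs(Q[:,0]-617)<100)&(abs(Q[:,1]-144)<50)]
    for lo,hi in((137,146),(160,190)):
        q=Q[(Q[:,2]>lo)&(Q[:,2]<hi)]
        print(cam,lo,hi,len(q),[np.percentile(q[:,i],[1,5,95,99]).round(1).tolist() for i in(0,1)], cv2.minAreaRect(q[:,:2].astype(np.float32)))
    for n in("column","catch"):
        for r in finder.pinpoint(cam,n)[:1]: print(n,round(r["confidence"],2),w(cam,r["location"]).round(1))
st()
E
```

```text
top 137 146 16 [[650.4, 651.7, 674.2, 674.6], [118.4, 118.4, 124.5, 126.1]] ((662.8148803710938, 120.72471618652344), (25.814739227294922, 5.530327796936035), 13.927735328674316)
top 160 190 94 [[656.4, 658.4, 695.6, 696.8], [106.4, 106.8, 176.1, 181.0]] ((679.5206298828125, 141.03900146484375), (75.71160888671875, 34.47443771362305), 78.04454040527344)
column 0.94 [617.  144.9 143.4]
catch 0.91 [666.8 144.7 140.4]
scene 137 146 391 [[557.1, 562.8, 686.1, 696.8], [109.1, 110.7, 170.2, 174.2]] ((626.6719970703125, 141.59426879882812), (141.94769287109375, 66.6038818359375), 0.21722902357578278)
scene 160 190 307 [[542.7, 551.1, 692.9, 696.3], [104.9, 107.0, 178.5, 180.1]] ((616.5331420898438, 142.0997314453125), (78.28581237792969, 161.89874267578125), 89.15869140625)
column 0.81 [618.3 143.2 142.4]
catch 0.74 [660.6 144.7 140. ]
{'clock': 8.95, 'eef_pos': [504.81, 86.488, 250.041], 'tool_rot': [3.142, -0.0, -0.026], 'force': [0.345, -0.46, -2.715], 'width': 54.793, 'qpos': [-0.172, 0.409, -0.073, 1.872, 0.038, 0.862, -1.861]}
```

Emit:
move_arm:
  steps:
    - [0,0,0,0.03,0.0145,0,0.04]
    - [0,0,0,0.03,0.0145,0,0.04]
    - [0,0,0,0.03,0.0145,0,0.04]
    - [0,0,0,0.021,0.014,0,0.04]
    - [0,0,0,0,0,-0.03,0.04]

```text
clock: 9.45
eef_pos: [621.6, 147.8, 223.0]
tool_rot: [-3.137, -0.011, -0.024]
force: [0.1, -0.1, -2.0]
width: 54.7
gripper_force: 64.8
```

Emit:
move_arm:
  steps:
    - [0,0,0,0,0,-0.02,0.04]
    - [0,0,0,0,0,-0.005,0.04]
    - [0,0,0,0,0,0,0.04]
    - [0,0,0,0,0,0,0.04]
    - [0,0,0,0,0,0,0.04]

```text
clock: 9.95
eef_pos: [616.7, 144.1, 196.5]
tool_rot: [-3.141, -0.003, -0.026]
force: [-0.9, 0.2, -1.3]
width: 54.7
gripper_force: 64.6
```

```bash
python3 - <<'E'
from h import *
st()
im,d=eyes.get_image("wrist"); a=im.copy(); im2,d2=eyes.get_image("scene")
u,v=pix("scene",[617,143,180]); c=cv2.resize(im2[v-60:v+60,u-60:u+60],(400,400),interpolation=cv2.INTER_CUBIC)
cv2.imwrite("pics/c4.png",np.hstack([cv2.resize(a,(400,300))[:, :].copy() if 0 else cv2.resize(a,(400,400)),c])); st()
P=cloud("scene",d2)
E
```

```text
{'clock': 9.95, 'eef_pos': [616.717, 144.103, 196.509], 'tool_rot': [-3.141, -0.003, -0.026], 'force': [-0.901, 0.239, -1.3], 'width': 54.689, 'qpos': [-0.234, 0.639, -0.066, 1.605, 0.051, 0.896, -1.916]}
{'clock': 10.05, 'eef_pos': [616.443, 144.026, 196.222], 'tool_rot': [-3.141, -0.002, -0.026], 'force': [-0.302, -0.219, -2.335], 'width': 54.239, 'qpos': [-0.234, 0.639, -0.066, 1.606, 0.051, 0.896, -1.916]}
```

View pics/c4.png

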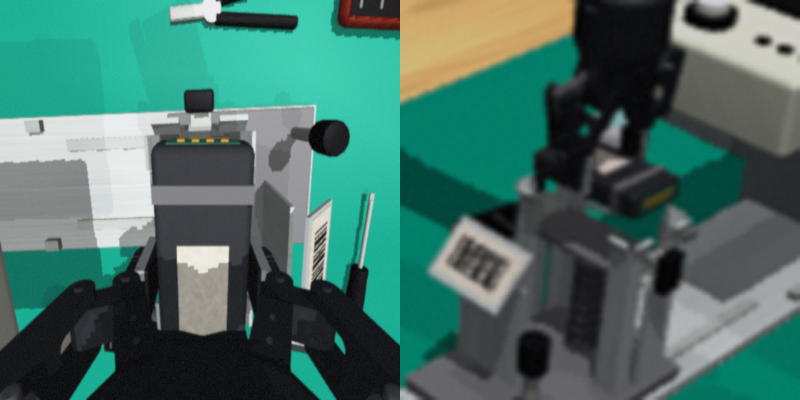

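Emit:
move_arm:
  steps:
    - [0,0,0,-0.001,-0.001,-0.008,0.04]
    - [0,0,0,0,0,-0.008,0.04]
    - [0,0,0,0,0,-0.006,0.04]
    - [0,0,0,0,0,-0.005,0.04]
    - [0,0,0,0,0,0,0.04]

```text
clock: 10.55
eef_pos: [614.9, 143.7, 167.3]
tool_rot: [-3.141, 0.0, -0.025]
force: [1.0, 1.6, -2.4]
width: 54.7
gripper_force: 64.6
```

Emit:
move_arm:
  steps:
    - [0,0,0,0,0,-0.005,0.04]
    - [0,0,0,0,0,-0.005,0.04]
    - [0,0,0,0,0,0,0.04]

```text
clock: 10.85
eef_pos: [615.6, 143.8, 157.7]
tool_rot: [-3.14, -0.002, -0.025]
force: [3.8, 4.4, -4.5]
width: 54.4
gripper_force: 64.4
```

Emit:
move_arm:
  steps:
    - [0,0,0,0.001,0.001,-0.004,0.04]
    - [0,0,0,0,0,-0.005,0.04]
    - [0,0,0,0,0,-0.005,0.04]
    - [0,0,0,0,0,-0.004,0.04]
    - [0,0,0,0,0,0,0.04]

```text
clock: 11.35
eef_pos: [617.3, 143.9, 141.8]
tool_rot: [-3.141, -0.004, -0.027]
force: [-1.3, 0.4, 9.9]
width: 54.9
gripper_force: 67.6
```

Emit:
move_arm:
  steps:
    - [0,0,0,0,0,-0.005,0.04]
    - [0,0,0,0,0,-0.005,0.04]
    - [0,0,0,0,0,-0.005,0.04]
    - [0,0,0,0,0,0,0.04]
    - [0,0,0,0,0,0,0.04]

```text
clock: 11.85
eef_pos: [615.8, 143.8, 125.0]
tool_rot: [3.141, 0.0, -0.026]
force: [2.1, 1.3, 0.8]
width: 54.7
gripper_force: 66.9
```

Emit:
move_arm:
  steps:
    - [0,0,0,0,0,-0.005,0.04]
    - [0,0,0,0,0,-0.005,0.04]
    - [0,0,0,0,0,0,0.04]
    - [0,0,0,0,0,0,0.04]

```text
clock: 12.25
eef_pos: [615.9, 143.7, 115.1]
tool_rot: [3.141, 0.0, -0.026]
force: [2.8, 0.6, 2.9]
width: 54.6
gripper_force: 67.1
```

```bash
python3 - <<'E'
from h import *
st()
im,d=eyes.get_image("wrist"); im2,d2=eyes.get_image("scene")
u,v=pix("scene",[617,143,150]); c=cv2.resize(im2[v-50:v+50,u-50:u+50],(400,400),interpolation=cv2.INTER_CUBIC)
cv2.imwrite("pics/c5.png",np.hstack([cv2.resize(im,(400,400)),c]))
fitpack("wrist"); st()
E
```

```text
{'clock': 12.25, 'eef_pos': [615.852, 143.729, 115.096], 'tool_rot': [3.141, 0.0, -0.026], 'force': [2.787, 0.622, 2.941], 'width': 54.637, 'qpos': [-0.237, 0.739, -0.061, 1.67, 0.061, 0.734, -1.925]}
wrist (0.8, [436.6, 7.5, 22.4], 77.4, 23.7, 47.4)
wrist (0.68, [626.9, 143.3, 137.9], 92.2, 56.6, -0.4)
{'clock': 12.45, 'eef_pos': [615.864, 143.777, 115.168], 'tool_rot': [3.141, -0.0, -0.026], 'force': [0.911, 1.484, 3.724], 'width': 54.487, 'qpos': [-0.237, 0.739, -0.061, 1.67, 0.061, 0.734, -1.925]}
```

View pics/c5.png

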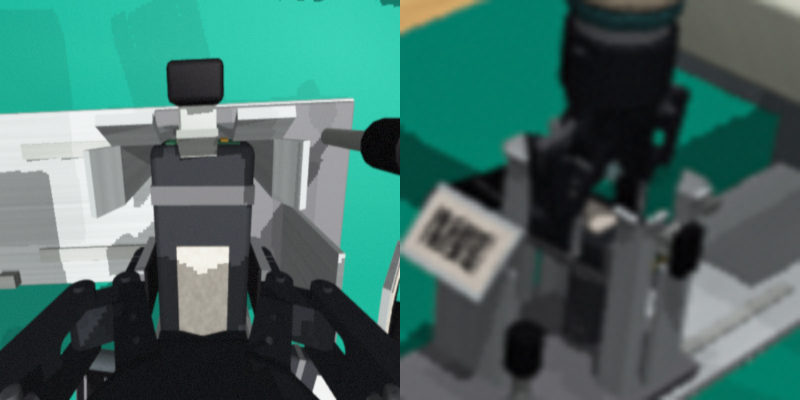

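The picture shows the pack flat in the magazine with the far catch over it. Its top is at 138 mm. I'll release and rise.

Emit:
move_arm:
  steps:
    - [0,0,0,0,0,-0.001,0.04]
    - [0,0,0,0,0,0,0.085]
    - [0,0,0,0,0,0,0.085]
    - [0,0,0,0,0,0,0.085]
    - [0,0,0,0,0,0,0.085]

```text
clock: 12.95
eef_pos: [615.4, 143.6, 113.6]
tool_rot: [3.141, 0.001, -0.026]
force: [-0.0, 0.0, 0.1]
width: 85.2
gripper_force: 0.0
```

Emit:
move_arm:
  steps:
    - [0,0,0,0,0,0.01,0.085]
    - [0,0,0,0,0,0.03,0.085]
    - [0,0,0,0,0,0.04,0.085]
    - [0,0,0,0,0,0.04,0.085]
    - [0,0,0,0,0,0.04,0.085]

```text
clock: 13.45
eef_pos: [615.6, 143.8, 276.4]
tool_rot: [-3.141, -0.0, -0.026]
force: [1.2, 0.2, -1.2]
width: 84.9
gripper_force: 0.0
```

```bash
python3 - <<'E'
from h import *
st()
fitpack("wrist"); fitpack("wrist"); fitpack("top"); fitpack("scene"); st()
for n in("column","handle"):
    for c in("top","scene"):
        for r in finder.pinpoint(c,n)[:1]: print(c,n,round(r["confidence"],2),w(c,r["location"]).round(1))
E
```

```text
{'clock': 13.45, 'eef_pos': [615.589, 143.843, 276.424], 'tool_rot': [-3.141, -0.0, -0.026], 'force': [1.225, 0.158, -1.221], 'width': 84.899, 'qpos': [-0.233, 0.559, -0.069, 1.513, 0.042, 1.07, -1.907]}
wrist (0.76, [622.8, 145.7, 150.2], 111.5, 56.1, -1.3)
wrist (0.7, [437.7, 23.3, 27.1], 57.9, 56.6, 79.1)
wrist (0.56, [434.9, 246.5, 33.4], 105.0, 62.0, 81.4)
wrist (0.96, [615.3, 143.3, 139.5], 110.9, 56.1, -1.4)
wrist (0.95, [428.3, 20.5, 20.2], 58.2, 56.8, 80.6)
top (0.97, [608.5, 143.5, 142.7], 87.8, 56.0, -0.6)
top (0.8, [423.5, -6.3, 22.3], 111.7, 55.9, 77.7)
scene (0.57, [425.6, -8.2, 21.2], 112.7, 59.2, 79.3)
{'clock': 13.85, 'eef_pos': [614.904, 143.684, 272.574], 'tool_rot': [3.141, 0.003, -0.026], 'force': [-0.66, 0.333, 0.096], 'width': 84.576, 'qpos': [-0.233, 0.563, -0.068, 1.517, 0.042, 1.066, -1.908]}
top column 0.77 [618.5 140.9 143.1]
scene column 0.23 [664.8  19.1 109.2]
top handle 0.83 [662.8  18.8 113.3]
scene handle 0.57 [663.6  21.4 109.2]
```

Emit:
move_arm:
  steps:
    - [0,0,7.9,-0.01,-0.01,0,0.085]
    - [0,0,7.9,-0.02,-0.015,0,0.085]
    - [0,0,7.9,-0.02,-0.016,0,0.085]
    - [0,0,7.9,-0.02,-0.016,0,0.085]
    - [0,0,7.9,-0.02,-0.016,0,0.085]

```text
clock: 14.55
eef_pos: [524.9, 70.3, 273.7]
tool_rot: [-3.142, 0.0, 0.669]
force: [0.0, -1.0, -1.8]
width: 85.0
gripper_force: 0.0
```

Emit:
move_arm:
  steps:
    - [0,0,7.9,-0.02,-0.016,0,0.085]
    - [0,0,7.9,-0.02,-0.016,0,0.085]
    - [0,0,7.9,-0.02,-0.016,0,0.085]
    - [0,0,7.9,-0.02,-0.016,0,0.085]
    - [0,0,8,-0.021,-0.014,0,0.085]

```text
clock: 15.05
eef_pos: [424.0, -7.9, 273.9]
tool_rot: [-3.141, 0.0, 1.36]
force: [0.2, -0.9, 0.3]
width: 85.0
gripper_force: 0.0
```

Emit:
move_arm:
  steps:
    - [0,0,0,0,0,-0.03,0.085]
    - [0,0,0,0,0,-0.03,0.085]
    - [0,0,0,0,0,0,0.085]
    - [0,0,0,0,0,0,0.085]
    - [0,0,0,0,0,0,0.085]

```text
clock: 15.55
eef_pos: [425.9, -6.8, 215.1]
tool_rot: [3.14, -0.001, 1.355]
force: [0.1, -0.9, 0.7]
width: 85.3
gripper_force: 0.0
```

```bash
python3 - <<'E'
from h import *
eyes.get_image("wrist"); st(); fitpack("wrist"); fitpack("top"); st()
E
```

```text
{'clock': 15.6, 'eef_pos': [425.945, -6.797, 215.199], 'tool_rot': [3.139, -0.001, 1.355], 'force': [0.01, 0.293, 0.114], 'width': 84.945, 'qpos': [0.254, 0.359, -0.4, 2.121, 0.215, 0.697, -0.505]}
wrist (0.96, [424.2, -5.8, 22.5], 110.5, 56.0, 77.5)
top (0.78, [615.8, 143.6, 142.6], 108.5, 56.1, -1.2)
top (0.3, [450.7, -506.1, 18.2], 167.7, 41.6, 8.5)
{'clock': 15.8, 'eef_pos': [425.297, -7.01, 214.693], 'tool_rot': [3.14, -0.0, 1.355], 'force': [0.463, -0.517, 0.073], 'width': 85.116, 'qpos': [0.254, 0.359, -0.4, 2.122, 0.215, 0.696, -0.505]}
```

Emit:
move_arm:
  steps:
    - [1.5,6.8,0,-0.002,0.001,-0.02,0.085]
    - [0,0,0,0,0,-0.04,0.085]
    - [0,0,0,0,0,-0.04,0.085]
    - [0,0,0,0,0,-0.04,0.085]
    - [0,0,0,0,0,-0.02,0.085]

```text
clock: 16.3
eef_pos: [421.7, -6.1, 51.7]
tool_rot: [-3.017, 0.0, 1.355]
force: [-0.2, -0.4, 0.7]
width: 85.0
gripper_force: 0.0
```

Emit:
move_arm:
  steps:
    - [0,0,0,0,0,-0.02,0.085]
    - [0,0,0,0,0,-0.01,0.085]
    - [0,0,0,0,0,0,0.085]
    - [0,0,0,0,0,0,0.085]

```text
clock: 16.7
eef_pos: [423.3, -6.0, 24.5]
tool_rot: [-3.021, -0.0, 1.355]
force: [-0.1, -0.2, 0.1]
width: 85.5
gripper_force: 0.0
```

```bash
python3 - <<'E'
from h import *
st(); fitpack("wrist")
E
```

```text
{'clock': 16.7, 'eef_pos': [423.29, -5.984, 24.544], 'tool_rot': [-3.021, -0.0, 1.355], 'force': [-0.107, -0.238, 0.067], 'width': 85.457, 'qpos': [0.132, 0.759, -0.235, 2.169, 0.366, 0.368, -0.617]}
```

Emit:
move_arm:
  steps:
    - [0,0,0,0,0,-0.01,0.085]
    - [0,0,0,0,0,-0.005,0.085]
    - [0,0,0,0,0,-0.004,0.085]
    - [0,0,0,0,0,0,0.085]

```text
clock: 17.2
eef_pos: [422.4, -6.1, 4.5]
tool_rot: [-3.019, 0.0, 1.355]
force: [-0.9, -0.1, 0.4]
width: 85.0
gripper_force: 0.0
```

Emit:
move_arm:
  steps:
    - [0,0,0,0,0,0,0.04]
    - [0,0,0,0,0,0,0.04]
    - [0,0,0,0,0,0,0.04]
    - [0,0,0,0,0,0,0.04]
    - [0,0,0,0,0,0,0.04]

```text
clock: 17.7
eef_pos: [423.0, -6.1, 5.8]
tool_rot: [-3.021, -0.0, 1.355]
force: [-1.2, -0.0, 7.4]
width: 55.0
gripper_force: 62.0
```

```bash
python3 - <<'E'
from h import *
st(); im,d=fitpack("wrist"); fitpack("top"); cv2.imwrite("pics/w6.png",im)
E
```

```text
{'clock': 17.7, 'eef_pos': [422.974, -6.07, 5.78], 'tool_rot': [-3.021, -0.0, 1.355], 'force': [-1.223, -0.05, 7.405], 'width': 54.975, 'qpos': [0.115, 0.797, -0.21, 2.173, 0.383, 0.323, -0.631]}
top (0.84, [617.2, 142.7, 142.4], 105.6, 56.2, 0.2)
```

View pics/w6.png

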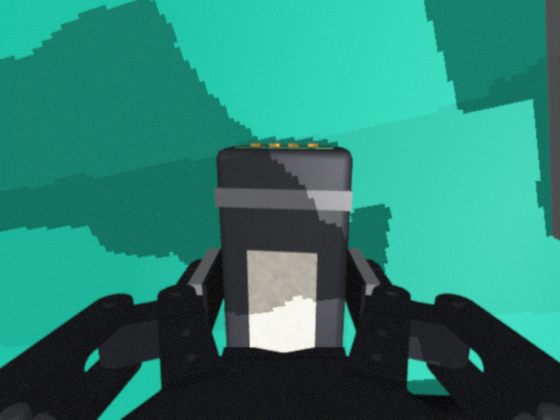

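Emit:
move_arm:
  steps:
    - [0,0,0,0,0,0.02,0.04]
    - [0,0,0,0,0,0.04,0.04]
    - [0,0,0,0,0,0.05,0.04]
    - [-1.5,-6.8,0,0,0,0.05,0.04]
    - [0,0,-7.9,0,0,0.05,0.04]

```text
clock: 18.4
eef_pos: [417.9, -6.1, 216.0]
tool_rot: [-3.139, 0.003, 1.216]
force: [1.8, -1.1, -2.0]
width: 54.3
gripper_force: 64.6
```

Emit:
move_arm:
  steps:
    - [0,0,-7.9,0.01,0.01,0.035,0.04]
    - [0,0,-7.9,0.01,0.011,0,0.04]
    - [0,0,-7.9,0.01,0.011,0,0.04]
    - [0,0,-7.9,0.01,0.011,0,0.04]
    - [0,0,-7.9,0.01,0.011,0,0.04]

```text
clock: 18.9
eef_pos: [472.6, 48.2, 250.1]
tool_rot: [-3.142, 0.0, 0.521]
force: [0.1, 0.7, -1.3]
width: 54.7
gripper_force: 64.6
```

Emit:
move_arm:
  steps:
    - [0,0,-7.9,0.01,0.011,0,0.04]
    - [0,0,-7.9,0.01,0.011,0,0.04]
    - [0,0,-7.9,0.01,0.011,0,0.04]
    - [0,0,-8,0.007,0.009,0,0.04]
    - [0,0,0,0,0,0,0.04]

```text
clock: 19.4
eef_pos: [510.1, 91.5, 249.8]
tool_rot: [-3.141, -0.0, -0.024]
force: [-0.6, 0.3, -2.3]
width: 54.5
gripper_force: 64.7
```

Emit:
move_arm:
  steps:
    - [0,0,0,0,0,0,0.04]
    - [0,0,0,0,0,0,0.04]
    - [0,0,0,0,0,0,0.04]

```text
clock: 19.7
eef_pos: [509.4, 89.1, 250.0]
tool_rot: [3.141, 0.0, -0.026]
force: [-0.5, -0.1, -2.0]
width: 54.4
gripper_force: 64.7
```

```bash
python3 - <<'E'
from h import *
eyes.get_image("wrist"); st(); im,d=fitpack("wrist"); P=cloud("wrist",d).reshape(-1,3); st()
s=telemetry.read_state(); e=s["eef_pos"]
Q=P[(abs(P[:,0]-e[0]-30)<40)&(abs(P[:,1]-e[1])<24)&(P[:,2]>e[2]+5)&(P[:,2]<e[2]+40)&(P[:,0]>e[0]+5)]
A=np.c_[Q[:,:2]-e[:2],np.ones(len(Q))]; print("plane",np.linalg.lstsq(A,Q[:,2],rcond=None)[0].round(3),Q[:,0].max()-e[0])
Q=P[(abs(P[:,0]-617)<110)&(abs(P[:,1]-142)<70)]
for lo,hi in((165,172),(172,190)):
    q=Q[(Q[:,2]>lo)&(Q[:,2]<hi)]; print(len(q),[np.percentile(q[:,i],[0.5,5,95,99.5]).round(1).tolist() for i in(0,1)])
E
```

```text
{'clock': 19.75, 'eef_pos': [509.476, 89.207, 250.079], 'tool_rot': [3.141, 0.0, -0.026], 'force': [0.698, 0.357, -1.794], 'width': 54.816, 'qpos': [-0.171, 0.416, -0.079, 1.859, 0.042, 0.868, -1.868]}
wrist (0.97, [519.6, 89.3, 267.0], 94.0, 56.7, -0.6)
wrist (0.63, [611.0, 144.3, 142.8], 99.0, 56.7, -1.2)
{'clock': 19.85, 'eef_pos': [509.651, 89.444, 250.095], 'tool_rot': [3.142, 0.0, -0.026], 'force': [-0.2, 0.648, -3.162], 'width': 54.623, 'qpos': [-0.172, 0.416, -0.079, 1.859, 0.042, 0.868, -1.869]}
plane [-3.80000e-02 -1.16000e-01  2.67821e+02] 57.804190792225086
666 [[536.2, 537.2, 573.6, 576.3], [113.2, 114.4, 175.3, 176.2]]
1027 [[550.2, 551.4, 575.8, 577.0], [105.9, 107.3, 181.5, 182.9]]
```

Emit:
move_arm:
  steps:
    - [6.6,-2,0,0.03,0.014,0,0.04]
    - [0,0,0,0.03,0.014,0,0.04]
    - [0,0,0,0.03,0.014,0,0.04]
    - [0,0,0,0.0165,0.0135,0,0.04]
    - [0,0,0,0,0,-0.025,0.04]

```text
clock: 20.35
eef_pos: [621.1, 148.6, 227.8]
tool_rot: [-3.021, -0.041, -0.026]
force: [-0.4, 0.0, -0.9]
width: 54.6
gripper_force: 64.7
```

Emit:
move_arm:
  steps:
    - [0,0,0,0,0,-0.02,0.04]
    - [0,0,0,0,0,-0.005,0.04]
    - [0,0,0,0,0,0,0.04]
    - [0,0,0,0,0,0,0.04]
    - [0,0,0,0,0,0,0.04]

```text
clock: 20.85
eef_pos: [617.1, 145.5, 201.4]
tool_rot: [-3.025, -0.034, -0.028]
force: [0.4, 0.0, -1.7]
width: 54.7
gripper_force: 64.6
```

```bash
python3 - <<'E'
from h import *
eyes.get_image("wrist"); st(); im,d=fitpack("wrist"); P=cloud("wrist",d).reshape(-1,3); cv2.imwrite("pics/w7.png",im)
e=telemetry.read_state()["eef_pos"]
Q=P[(abs(P[:,0]-e[0]-30)<25)&(abs(P[:,1]-e[1])<24)&(P[:,2]>e[2]+5)&(P[:,2]<e[2]+40)]
A=np.c_[Q[:,:2]-e[:2],np.ones(len(Q))]; print("plane",np.linalg.lstsq(A,Q[:,2],rcond=None)[0].round(3))
Q=P[(abs(P[:,0]-617)<110)&(abs(P[:,1]-142)<70)]
for lo,hi in((165,172),(172,185)):
    q=Q[(Q[:,2]>lo)&(Q[:,2]<hi)]; print(len(q),[np.percentile(q[:,i],[0.5,5,95,99.5]).round(1).tolist() for i in(0,1)])
E
```

```text
{'clock': 20.9, 'eef_pos': [617.046, 145.522, 201.329], 'tool_rot': [-3.025, -0.034, -0.028], 'force': [0.062, 0.505, -1.815], 'width': 54.834, 'qpos': [-0.142, 0.611, -0.122, 1.658, -0.046, 0.812, -1.807]}
wrist (0.82, [626.8, 144.3, 218.3], 94.6, 56.5, -1.3)
wrist (0.58, [673.0, 140.3, 138.9], 46.3, 2.7, 87.2)
plane [6.00000e-03 1.60000e-02 2.18592e+02]
1161 [[557.4, 569.8, 696.1, 697.0], [112.5, 113.2, 169.8, 176.8]]
1932 [[553.5, 559.3, 682.4, 683.1], [106.2, 107.5, 177.6, 182.9]]
```

View pics/w7.png

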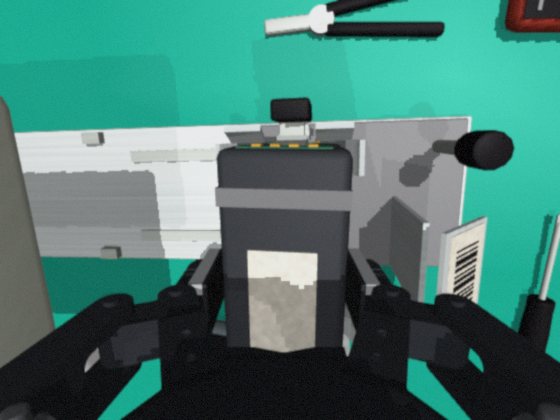

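Emit:
move_arm:
  steps:
    - [0,0,0,-0.001,0,-0.01,0.04]
    - [0,0,0,0,0,-0.01,0.04]
    - [0,0,0,0,0,-0.01,0.04]
    - [0,0,0,0,0,0,0.04]

```text
clock: 21.4
eef_pos: [615.4, 145.2, 168.3]
tool_rot: [-3.026, -0.031, -0.028]
force: [1.1, 0.2, -1.5]
width: 54.6
gripper_force: 64.5
```

Emit:
move_arm:
  steps:
    - [0,0,0,0,0,-0.005,0.04]
    - [0,0,0,0,0,-0.005,0.04]
    - [0,0,0,0,0,0,0.04]

```text
clock: 21.7
eef_pos: [615.9, 145.4, 159.9]
tool_rot: [-3.025, -0.033, -0.028]
force: [1.9, 0.3, -0.2]
width: 54.7
gripper_force: 64.8
```

Emit:
move_arm:
  steps:
    - [0,0,0,0,0,-0.005,0.04]
    - [0,0,0,0,0,-0.005,0.04]
    - [0,0,0,0,0,0,0.04]

```text
clock: 22.0
eef_pos: [615.7, 145.6, 150.7]
tool_rot: [-3.025, -0.033, -0.028]
force: [2.1, -0.9, 5.4]
width: 54.9
gripper_force: 65.4
```

Emit:
move_arm:
  steps:
    - [0,0,0,0,0,-0.005,0.04]
    - [0,0,0,0,0,-0.005,0.04]
    - [0,0,0,0,0,-0.005,0.04]
    - [0,0,0,0,0,0,0.04]

```text
clock: 22.4
eef_pos: [615.9, 145.8, 135.6]
tool_rot: [-3.025, -0.033, -0.028]
force: [2.3, -0.2, 2.9]
width: 54.7
gripper_force: 65.6
```

Emit:
move_arm:
  steps:
    - [0,0,0,0,0,-0.005,0.04]
    - [0,0,0,0,0,-0.005,0.04]
    - [0,0,0,0,0,-0.005,0.04]
    - [0,0,0,0,0,-0.001,0.04]
    - [0,0,0,0,0,0,0.04]

```text
clock: 22.9
eef_pos: [615.8, 145.8, 119.5]
tool_rot: [-3.025, -0.033, -0.028]
force: [1.9, 0.1, 5.5]
width: 54.6
gripper_force: 65.8
```

```bash
python3 - <<'E'
from h import *
eyes.get_image("wrist"); st(); im,d=fitpack("wrist"); P=cloud("wrist",d).reshape(-1,3); cv2.imwrite("pics/w8.png",im)
e=telemetry.read_state()["eef_pos"]
Q=P[(abs(P[:,0]-e[0]-30)<25)&(abs(P[:,1]-e[1])<24)&(P[:,2]>e[2]+5)&(P[:,2]<e[2]+40)]
A=np.c_[Q[:,:2]-e[:2],np.ones(len(Q))]; print("plane",np.linalg.lstsq(A,Q[:,2],rcond=None)[0].round(3))
E
```

```text
{'clock': 22.95, 'eef_pos': [615.766, 145.777, 119.548], 'tool_rot': [-3.025, -0.033, -0.028], 'force': [2.286, 0.258, 4.629], 'width': 54.545, 'qpos': [-0.143, 0.715, -0.122, 1.726, -0.04, 0.643, -1.799]}
wrist (0.72, [625.2, 144.7, 136.4], 93.4, 56.5, -1.3)
wrist (0.52, [672.7, 142.0, 110.1], 51.1, 2.8, 87.3)
plane [1.8000e-02 1.6000e-02 1.3639e+02]
```

Emit:
move_arm:
  steps:
    - [0,0,0,0,0,0,0.085]
    - [0,0,0,0,0,0,0.085]
    - [0,0,0,0,0,0,0.085]
    - [0,0,0,0,0,0,0.085]

```text
clock: 23.45
eef_pos: [614.6, 145.3, 118.5]
tool_rot: [-3.026, -0.03, -0.028]
force: [0.6, -0.6, -0.6]
width: 85.4
gripper_force: 0.0
```

Emit:
move_arm:
  steps:
    - [0,0,0,0,0,0.01,0.085]
    - [0,0,0,0,0,0.03,0.085]
    - [0,0,0,0,0,0.04,0.085]
    - [-6.6,2,0,0,0,0.04,0.085]
    - [0,0,0,0,0,0.03,0.085]

```text
clock: 23.95
eef_pos: [616.0, 150.4, 272.8]
tool_rot: [-3.14, -0.003, -0.021]
force: [0.6, 1.3, -0.0]
width: 85.1
gripper_force: 0.0
```

Emit:
move_arm:
  steps:
    - [0,0,0,0,0,0,0.085]
    - [0,0,0,0,0,0,0.085]
    - [0,0,0,0,0,0,0.085]
    - [0,0,0,0,0,0,0.085]

```text
clock: 24.35
eef_pos: [614.5, 144.6, 267.7]
tool_rot: [3.141, 0.003, -0.027]
force: [-0.2, 0.0, 0.0]
width: 84.9
gripper_force: 0.0
```

```bash
python3 - <<'E'
from h import *
eyes.get_image("wrist"); st(); im,d=fitpack("wrist"); cv2.imwrite("pics/w9.png",im)
P=cloud("wrist",d).reshape(-1,3); Q=P[(abs(P[:,0]-617)<45)&(abs(P[:,1]-144)<22)&(abs(P[:,2]-140)<15)]
A=np.c_[Q[:,:2]-[617,144],np.ones(len(Q))]; print("plane",np.linalg.lstsq(A,Q[:,2],rcond=None)[0].round(3))
fitpack("top");eyes.get_image("scene")
for n in("handle","label","column"):
    for c in("wrist","top","scene"):
        for r in finder.pinpoint(c,n)[:1]: print(c,n,round(r["confidence"],2),w(c,r["location"]).round(1))
E
```

```text
{'clock': 24.4, 'eef_pos': [614.649, 144.686, 267.772], 'tool_rot': [3.141, 0.002, -0.027], 'force': [0.151, 0.277, -1.119], 'width': 84.993, 'qpos': [-0.246, 0.567, -0.049, 1.524, 0.03, 1.054, -1.9]}
wrist (0.96, [616.3, 145.1, 142.8], 111.8, 56.1, -1.4)
wrist (0.22, [615.1, 99.3, 104.7], 154.9, 130.6, 88.7)
plane [-2.00000e-03  4.00000e-03  1.43149e+02]
top (0.73, [605.5, 144.5, 142.5], 86.8, 56.0, -2.3)
top (0.33, [612.7, -526.9, 22.0], 78.1, 77.5, 65.9)
wrist handle 0.58 [667.6  19.  113.7]
top handle 0.71 [ 505.8 -379.5  127.8]
scene handle 0.6 [661.4  18.4 109.3]
wrist label 0.86 [586.8  37.6 146.8]
top label 0.7 [582.8  36.1 145.7]
scene label 0.94 [579.7  35.5 148.4]
top column 0.86 [614.6 141.  145.3]
scene column 0.95 [615.6 144.  137.9]
```

View pics/w9.png

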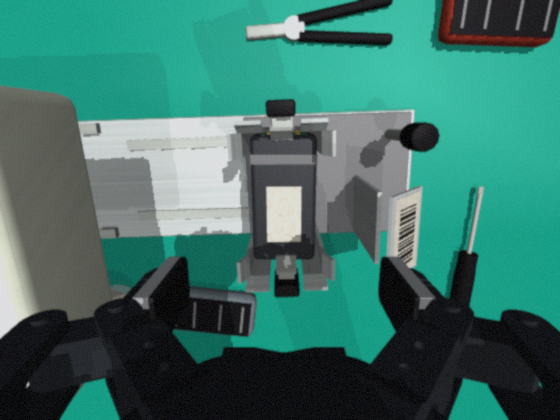

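Emit:
move_arm:
  steps:
    - [0,0,0,0.01,-0.03,0,0]
    - [0,0,0,0.01,-0.035,0,0]
    - [0,0,0,0.01,-0.035,0,0]
    - [0,0,0,0.01,-0.035,0,0]
    - [0,0,0,0.007,-0.035,0,0]

```text
clock: 25.6
eef_pos: [662.8, -26.0, 269.1]
tool_rot: [3.142, -0.0, -0.026]
force: [0.5, -0.9, 0.7]
width: 11.6
gripper_force: 0.0
```

Emit:
move_arm:
  steps:
    - [0,0,0,0,0,-0.03,0]
    - [0,0,0,0,0,-0.04,0]
    - [0,0,0,0,0,-0.04,0]
    - [0,0,0,0,0,-0.04,0]
    - [0,0,0,0,0,-0.015,0]

```text
clock: 26.1
eef_pos: [659.4, -24.5, 100.0]
tool_rot: [3.142, 0.007, -0.026]
force: [-0.6, -0.5, 0.9]
width: -0.3
gripper_force: 0.0
```

Emit:
move_arm:
  steps:
    - [0,0,0,0,0,0,0]
    - [0,0,0,0,0,0,0]
    - [0,0,0,0,0,0,0]

```text
clock: 26.4
eef_pos: [664.2, -24.6, 106.5]
tool_rot: [-3.142, -0.004, -0.026]
force: [-0.4, 0.7, 0.5]
width: 0.1
gripper_force: 0.0
```

```bash
python3 - <<'E'
from h import *
st(); im,d=eyes.get_image("wrist"); P=cloud("wrist",d).reshape(-1,3)
for r in finder.pinpoint("wrist","handle")[:2]: print(r["confidence"],w("wrist",r["location"]).round(1))
Q=P[(abs(P[:,0]-662)<30)&(abs(P[:,1]-18)<28)&(P[:,2]>118)&(P[:,2]<140)]; print(len(Q),len(Q) and (Q.min(0).round(1),Q.max(0).round(1)))
E
```

```text
{'clock': 26.4, 'eef_pos': [664.192, -24.572, 106.503], 'tool_rot': [-3.142, -0.004, -0.026], 'force': [-0.424, 0.745, 0.481], 'width': 0.108, 'qpos': [0.017, 0.788, -0.039, 1.582, 0.04, 0.768, -1.635]}
0.77 [666.1  21.5 108.6]
2427 (array([656.3,   7.1, 118. ]), array([678.8,  32.8, 129.3]))
```

Emit:
move_arm:
  steps:
    - [0,0,0,0.002,0.01,-0.002,0]
    - [0,0,0,0,0.01,0,0]
    - [0,0,0,0,0.01,0,0]
    - [0,0,0,0.001,0.015,0,0]
    - [0,0,0,0,0.015,0,0]

```text
clock: 27.0
eef_pos: [665.0, 35.1, 102.3]
tool_rot: [3.14, 0.001, -0.027]
force: [-0.9, -3.9, 3.2]
width: 0.2
gripper_force: 2.1
```

Emit:
move_arm:
  steps:
    - [0,0,0,0.001,0.015,0,0]
    - [0,0,0,0,0.015,0,0]
    - [0,0,0,0,0.015,0,0]
    - [0,0,0,0.001,0.015,0,0]
    - [0,0,0,0,0.015,0,0]

```text
clock: 27.5
eef_pos: [666.4, 111.7, 101.5]
tool_rot: [3.141, 0.002, -0.026]
force: [-3.0, -4.2, 2.1]
width: -0.1
gripper_force: 2.2
```

Emit:
move_arm:
  steps:
    - [0,0,0,0.001,0.01,0,0]
    - [0,0,0,0,0.01,0,0]
    - [0,0,0,0,0.01,0,0]
    - [0,0,0,0,0.005,0,0]
    - [0,0,0,0,0,0,0]

```text
clock: 28.0
eef_pos: [669.0, 148.0, 102.2]
tool_rot: [-3.139, -0.002, -0.025]
force: [0.8, -0.5, -0.0]
width: 0.1
gripper_force: 0.0
```

```bash
python3 - <<'E'
from h import *
st(); 
for c in("top","scene"):
    eyes.get_image(c)
    for n in("column","label","handle"):
        for r in finder.pinpoint(c,n)[:1]: print(c,n,round(r["confidence"],2),w(c,r["location"]).round(1))
st()
E
```

```text
{'clock': 28.0, 'eef_pos': [668.976, 148.035, 102.215], 'tool_rot': [-3.139, -0.002, -0.025], 'force': [0.801, -0.532, -0.002], 'width': 0.133, 'qpos': [-0.248, 0.82, -0.017, 1.518, 0.014, 0.801, -1.865]}
top handle 0.64 [662.9 175.2 115.1]
scene label 0.83 [580.7 192.  150.5]
scene handle 0.84 [660.4 172.6 107.5]
{'clock': 28.4, 'eef_pos': [668.642, 145.298, 102.219], 'tool_rot': [-3.141, -0.001, -0.027], 'force': [-0.168, -0.238, -0.475], 'width': 0.046, 'qpos': [-0.246, 0.82, -0.015, 1.519, 0.015, 0.802, -1.865]}
```

Emit:
move_arm:
  steps:
    - [0,0,0,0,0.005,0,0]
    - [0,0,0,0,0.005,0,0]
    - [0,0,0,0,0,0,0]

```text
clock: 28.7
eef_pos: [668.6, 156.3, 102.1]
tool_rot: [-3.141, -0.001, -0.025]
force: [0.9, -1.3, -0.5]
width: 0.0
gripper_force: 0.8
```

Emit:
move_arm:
  steps:
    - [0,0,0,0,0.004,0,0]
    - [0,0,0,0,0,0,0]

```text
clock: 28.9
eef_pos: [668.5, 160.1, 102.1]
tool_rot: [-3.141, -0.001, -0.026]
force: [0.5, -1.5, 0.1]
width: -0.0
gripper_force: 1.2
```

Emit:
move_arm:
  steps:
    - [0,0,0,0,0.003,0,0]
    - [0,0,0,0,0,0,0]

```text
clock: 29.1
eef_pos: [668.5, 163.0, 102.1]
tool_rot: [-3.141, -0.0, -0.026]
force: [1.0, -1.7, 0.1]
width: -0.1
gripper_force: 1.3
```

Emit:
move_arm:
  steps:
    - [0,0,0,0,0.002,0,0]
    - [0,0,0,0,0,0,0]

```text
clock: 29.3
eef_pos: [668.5, 163.4, 102.1]
tool_rot: [3.14, -0.0, -0.026]
force: [0.5, -4.9, 0.9]
width: -0.2
gripper_force: 2.3
```

Emit:
move_arm:
  steps:
    - [0,0,0,0,0.002,0,0]
    - [0,0,0,0,0,0,0]

```text
clock: 29.5
eef_pos: [668.5, 163.5, 102.1]
tool_rot: [3.138, 0.0, -0.027]
force: [-0.1, -7.8, 1.5]
width: -0.3
gripper_force: 3.8
```

Emit:
move_arm:
  steps:
    - [0,0,0,0,0.002,0,0]
    - [0,0,0,0,0,0,0]
    - [0,0,0,0,0,0,0]

```text
clock: 29.8
eef_pos: [668.5, 163.5, 102.1]
tool_rot: [3.136, 0.001, -0.028]
force: [-0.0, -9.7, 2.9]
width: 0.0
gripper_force: 5.2
```

```bash
python3 - <<'E'
from h import *
st(); 
for c in("top","scene","wrist"):
    eyes.get_image(c)
    for n in("column","label","handle","start_top","station"):
        for r in finder.pinpoint(c,n)[:1]: print(c,n,round(r["confidence"],2),w(c,r["location"]).round(1))
st()
E
```

```text
{'clock': 29.8, 'eef_pos': [668.486, 163.534, 102.129], 'tool_rot': [3.136, 0.001, -0.028], 'force': [-0.034, -9.716, 2.866], 'width': 0.013, 'qpos': [-0.279, 0.826, -0.008, 1.504, 0.016, 0.814, -1.894]}
top handle 0.91 [661.1 189.  114.1]
top start_top 0.74 [ 505.8 -382.3  123.7]
top station 0.74 [615.9 132.5  -2.7]
scene label 0.81 [583.  205.7 150.1]
scene handle 0.85 [658.6 188.9 110. ]
scene start_top 0.69 [613.  313.4 120.7]
scene station 0.76 [619.  134.8  -1.1]
wrist handle 0.59 [666.6 193.  110.2]
wrist station 0.59 [615.1 134.    2.3]
{'clock': 30.7, 'eef_pos': [668.424, 163.534, 102.075], 'tool_rot': [3.136, 0.001, -0.029], 'force': [0.122, -9.545, 2.269], 'width': -0.001, 'qpos': [-0.279, 0.826, -0.008, 1.504, 0.016, 0.814, -1.894]}
```

Emit:
move_arm:
  steps:
    - [0,0,0,0,-0.01,0,0.0]
    - [0,0,0,0,-0.025,0,0.0]
    - [0,0,0,0,0,0.045,0.0]
    - [0,0,0,0,0,0.045,0.0]
    - [0,0,0,0,0,0.045,0.0]

```text
clock: 31.2
eef_pos: [667.6, 135.3, 238.2]
tool_rot: [-3.139, 0.001, -0.025]
force: [1.0, 1.3, -0.1]
width: 0.0
gripper_force: 0.0
```

Emit:
move_arm:
  steps:
    - [0,0,0,0,-0.02,0.045,0.085]
    - [0,0,-7.7,-0.016,-0.038,0.01,0.085]
    - [0,0,-7.7,-0.016,-0.038,0,0.085]
    - [0,0,0,-0.016,-0.038,0,0.085]
    - [0,0,0,-0.016,-0.038,0,0.085]

```text
clock: 31.7
eef_pos: [603.6, -37.8, 292.2]
tool_rot: [-3.139, -0.0, -0.293]
force: [-0.1, -0.0, -0.6]
width: 72.1
gripper_force: 0.0
```

Emit:
move_arm:
  steps:
    - [0,0,0,-0.016,-0.038,0,0.085]
    - [0,0,0,-0.016,-0.038,0,0.085]
    - [0,0,0,-0.016,-0.038,0,0.085]
    - [0,0,0,-0.016,-0.038,0,0.085]
    - [0,0,0,-0.017,-0.038,0,0.085]

```text
clock: 32.2
eef_pos: [523.4, -228.1, 292.1]
tool_rot: [-3.139, -0.001, -0.293]
force: [0.8, -0.1, 0.8]
width: 85.0
gripper_force: 0.0
```

Emit:
move_arm:
  steps:
    - [0,0,0,-0.017,-0.038,0,0.085]
    - [0,0,0,-0.017,-0.038,0,0.085]
    - [0,0,0,-0.017,-0.03,0,0.085]
    - [0,0,0,-0.017,-0.025,0,0.085]
    - [0,0,0,0,0,0,0.085]

```text
clock: 32.7
eef_pos: [452.5, -363.2, 292.0]
tool_rot: [3.14, 0.0, -0.301]
force: [0.4, 0.0, 0.6]
width: 84.8
gripper_force: 0.0
```

Emit:
move_arm:
  steps:
    - [0,0,0,0,0,0,0.085]
    - [0,0,0,0,0,0,0.085]
    - [0,0,0,0,0,0,0.085]
    - [0,0,0,0,0,0,0.085]

```text
clock: 33.1
eef_pos: [456.2, -358.3, 292.0]
tool_rot: [-3.141, -0.0, -0.293]
force: [0.6, 0.0, -0.6]
width: 84.9
gripper_force: 0.0
```

```bash
python3 - <<'E'
from h import *
eyes.get_image("wrist"); im,d=eyes.get_image("wrist"); st(); cv2.imwrite("pics/w10.png",im); P=cloud("wrist",d)
Q=P.reshape(-1,3); Q=Q[(Q[:,2]>143)&(Q[:,2]<156)&(np.hypot(Q[:,0]-470,Q[:,1]+370)<80)]
print(len(Q),np.median(Q[:,2]),cv2.minAreaRect(Q[:,:2].astype(np.float32)))
eyes.get_image("top"); eyes.get_image("scene")
for c in("wrist","top","scene"):
    for n in("scanner","window","stand","column","label","start_top"):
        for r in finder.pinpoint(c,n)[:3]: print(c,n,round(r["confidence"],2),w(c,r["location"]).round(1))
E
```

```text
{'clock': 33.2, 'eef_pos': [455.858, -358.852, 292.022], 'tool_rot': [-3.141, -0.0, -0.294], 'force': [-0.412, 0.059, 0.412], 'width': 85.347, 'qpos': [0.548, 0.466, 0.108, 1.642, -0.057, 1.037, -1.191]}
5559 149.17282478798273 ((460.083251953125, -364.916015625), (53.8149299621582, 95.47356414794922), 70.00381469726562)
wrist scanner 0.95 [ 453.3 -364.1   12.7]
wrist scanner 0.78 [ 265.4 -383.3    1.5]
wrist window 0.6 [ 504.  -379.5  123.8]
top scanner 0.95 [ 630.4 -331.8    0.8]
top scanner 0.91 [ 455.2 -367.7   11.2]
top scanner 0.5 [667.5 316.2 139.7]
top window 0.64 [ 505.2 -383.5  126.8]
top window 0.64 [ 698.8 -324.   161.2]
top stand 0.59 [ 456.  -363.4    0.6]
top column 0.69 [613.3 314.2 121.6]
top label 0.8 [581.9 207.6 143.8]
top label 0.33 [787.3 119.1   1.2]
top start_top 0.53 [583.3 310.3 302.1]
scene scanner 0.85 [ 631.6 -333.5   -1.8]
scene scanner 0.63 [ 2.698e+02 -3.853e+02  1.000e-01]
scene scanner 0.62 [ 453.7 -367.5   10. ]
scene window 0.88 [ 198.  -399.7  156.4]
scene window 0.72 [ 503.4 -381.1  132. ]
scene window 0.72 [ 699.9 -324.6  157.7]
scene stand 0.71 [617.3 313.8  98.6]
scene stand 0.56 [ 454.7 -365.5   -2.1]
scene column 0.73 [617.3 314.5 137.4]
scene column 0.35 [617.3 316.2  97.2]
scene label 0.84 [578.4 205.1 147. ]
scene label 0.73 [425.6 253.1  -1.2]
scene label 0.34 [ 504.5 -382.2  132.6]
scene start_top 0.54 [579.2 309.8 303.3]
scene start_top 0.53 [615.6 312.9 139.6]
```

View pics/w10.png

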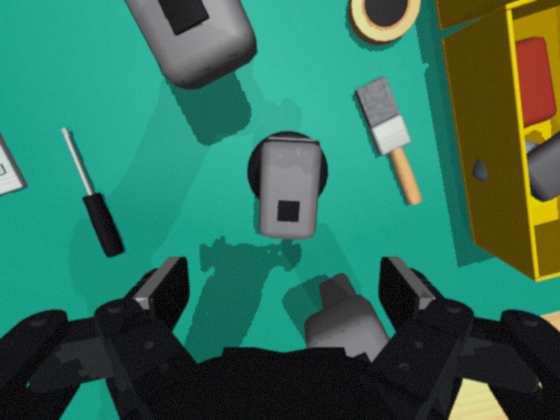

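Emit:
move_arm:
  steps:
    - [0,0,-1.5,0.0015,-0.007,-0.03,0.085]
    - [0,0,0,0,0,-0.04,0.085]
    - [0,0,0,0,0,-0.04,0.085]
    - [0,0,0,0,0,-0.03,0.085]
    - [0,0,0,0,0,-0.02,0.085]

```text
clock: 34.7
eef_pos: [455.8, -365.7, 129.6]
tool_rot: [-3.141, 0.003, -0.321]
force: [-0.0, -1.0, -0.1]
width: 84.9
gripper_force: 0.0
```

Emit:
move_arm:
  steps:
    - [0,0,0,0,0,-0.015,0.085]
    - [0,0,0,0,0,-0.01,0.085]
    - [0,0,0,0,0,0,0.085]
    - [0,0,0,0,0,0,0.085]
    - [0,0,0,0,0,0,0.085]

```text
clock: 35.2
eef_pos: [457.5, -367.1, 108.0]
tool_rot: [3.141, -0.002, -0.321]
force: [-0.1, 1.0, 0.5]
width: 84.9
gripper_force: 0.0
```

```bash
python3 - <<'E'
from h import *
im,d=eyes.get_image("wrist"); st(); cv2.imwrite("pics/w11.png",im); P=cloud("wrist",d)
Q=P.reshape(-1,3); Q=Q[(Q[:,2]>143)&(Q[:,2]<156)&(np.hypot(Q[:,0]-470,Q[:,1]+370)<80)]
print(len(Q),np.median(Q[:,2]),cv2.minAreaRect(Q[:,:2].astype(np.float32)))
E
```

```text
{'clock': 35.25, 'eef_pos': [457.397, -367.062, 108.044], 'tool_rot': [3.141, -0.002, -0.321], 'force': [-0.356, 0.534, 0.338], 'width': 85.125, 'qpos': [0.576, 0.698, 0.083, 1.812, -0.091, 0.633, -1.179]}
27015 149.20365015320266 ((467.3741455078125, -367.13751220703125), (89.85093688964844, 87.92390441894531), 21.019386291503906)
```

View pics/w11.png

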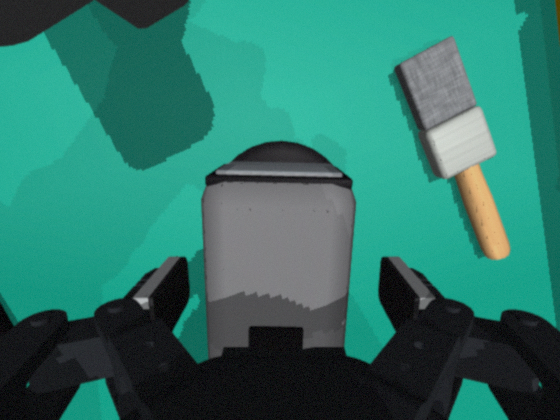

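Emit:
move_arm:
  steps:
    - [0,0,0,0,0,0,0.04]
    - [0,0,0,0,0,0,0.04]
    - [0,0,0,0,0,0,0.04]
    - [0,0,0,0,0,0,0.04]
    - [0,0,0,0,0,0,0.04]

```text
clock: 35.75
eef_pos: [457.3, -366.4, 107.8]
tool_rot: [-3.141, -0.001, -0.321]
force: [0.1, 1.6, 4.9]
width: 55.3
gripper_force: 63.0
```

Emit:
move_arm:
  steps:
    - [0,0,0,0,0,0,0.04]
    - [0,0,0,0,0,0,0.04]

```text
clock: 35.95
eef_pos: [457.3, -366.4, 107.8]
tool_rot: [-3.141, -0.001, -0.321]
force: [-0.1, 1.0, 5.6]
width: 55.5
gripper_force: 63.0
```

```bash
python3 - <<'E'
from h import *
im,d=eyes.get_image("wrist"); st(); P=cloud("wrist",d)
Q=P.reshape(-1,3); Q=Q[(Q[:,2]>145)&(Q[:,2]<154)]; R_=R.from_euler('z',-0.321).as_matrix()
e=telemetry.read_state()["eef_pos"]; L=(Q-e)@R_; L=L[(abs(L[:,0]-30)<40)&(abs(L[:,1])<40)]
print("front edge",np.percentile(L[:,0],[98,99.5,100]).round(1),"y edges",np.percentile(L[L[:,0]>25][:,1],[1,99]).round(1),"z",np.median(L[:,2]))
A=np.c_[L[:,:2],np.ones(len(L))]; print("plane",np.linalg.lstsq(A,L[:,2],rcond=None)[0].round(3))
for c in("wrist","top","scene"):
    if c!="wrist": eyes.get_image(c)
    for n in("scanner","window"):
        for r in finder.pinpoint(c,n)[:3]:
            p=w(c,r["location"])
            if np.hypot(p[0]-470,p[1]+370)<70: print(c,n,round(r["confidence"],2),p.round(1))
E
```

```text
{'clock': 36.0, 'eef_pos': [457.281, -366.412, 107.82], 'tool_rot': [-3.141, -0.001, -0.321], 'force': [-0.62, 1.852, 5.444], 'width': 55.602, 'qpos': [0.575, 0.698, 0.083, 1.813, -0.091, 0.634, -1.179]}
front edge [47.6 48.6 49.4] y edges [-24.9  24.3] z 41.556895493750645
plane [-3.3000e-02  1.0000e-02  4.1908e+01]
wrist scanner 0.88 [ 453.1 -361.8   13.4]
wrist window 0.68 [ 505.1 -383.   129.3]
top scanner 0.61 [ 454.5 -365.3   11.5]
top scanner 0.42 [ 4.562e+02 -3.609e+02  3.000e-01]
top window 0.88 [ 506.8 -385.5  126.5]
scene window 0.78 [ 507.5 -382.4  129.1]
```

Emit:
move_arm:
  steps:
    - [0,0,0,0,0,0.01,0.04]
    - [0,0,0,0,0,0.02,0.04]
    - [0,0,0,0,0,0.03,0.04]
    - [0,0,0,0,0,0.04,0.04]
    - [0,0,0,0,0,0.04,0.04]

```text
clock: 36.9
eef_pos: [456.1, -366.3, 248.2]
tool_rot: [-3.141, 0.001, -0.321]
force: [1.2, -1.1, -2.7]
width: 55.5
gripper_force: 63.7
```

Emit:
move_arm:
  steps:
    - [0,0,0,0,0,0.01,0.04]
    - [0,0,8.4,0.005,0.02,0,0.04]
    - [0,0,8.4,0.009,0.03,0,0.04]
    - [0,0,8.4,0.01,0.033,0,0.04]
    - [0,0,8.4,0.01,0.033,0,0.04]

```text
clock: 37.4
eef_pos: [490.2, -249.3, 256.4]
tool_rot: [-3.141, 0.001, 0.271]
force: [0.9, -1.1, -2.3]
width: 55.3
gripper_force: 63.8
```

Emit:
move_arm:
  steps:
    - [0,0,8.4,0.01,0.033,0,0.04]
    - [0,0,8.4,0.01,0.033,0,0.04]
    - [0,0,8.4,0.01,0.033,0,0.04]
    - [0,0,8.4,0.01,0.033,0,0.04]
    - [0,0,8.4,0.01,0.033,0,0.04]

```text
clock: 37.9
eef_pos: [540.3, -84.4, 256.4]
tool_rot: [-3.14, 0.001, 1.004]
force: [0.4, -1.0, -3.1]
width: 55.4
gripper_force: 63.9
```

Emit:
move_arm:
  steps:
    - [0,0,8.4,0.01,0.033,0,0.04]
    - [0,0,8.4,0.01,0.033,0,0.04]
    - [0,0,8.4,0.01,0.033,0,0.04]
    - [0,0,7.6,0.01,0.032,0,0.04]
    - [0,0,0,0,0,0,0.04]

```text
clock: 38.4
eef_pos: [581.0, 52.1, 256.5]
tool_rot: [-3.141, -0.005, 1.581]
force: [-0.3, 0.4, -2.7]
width: 55.8
gripper_force: 63.9
```

Emit:
move_arm:
  steps:
    - [-5,0,0,0,0,-0.03,0.04]
    - [-5,0,0,0,0,-0.03,0.04]
    - [0,0,0,0,0,-0.03,0.04]
    - [0,0,0,0,0,-0.015,0.04]
    - [0,0,0,0,0,0,0.04]

```text
clock: 38.9
eef_pos: [578.3, 44.4, 149.1]
tool_rot: [-3.135, 0.176, 1.572]
force: [0.7, -0.7, -1.9]
width: 55.3
gripper_force: 63.9
```

Emit:
move_arm:
  steps:
    - [0,0,0,0,0,0,0.04]
    - [0,0,0,0,0,0,0.04]
    - [0,0,0,0,0,0,0.04]

```text
clock: 39.2
eef_pos: [581.6, 45.2, 153.2]
tool_rot: [3.139, 0.174, 1.57]
force: [-0.2, -0.4, -2.3]
width: 55.5
gripper_force: 63.9
```

```bash
cat > aim.py <<'E'
from h import *
im,d=eyes.get_image("wrist"); st()
lab=[]; win=[]
for c in("wrist","top","scene"):
    for k in range(2):
        eyes.get_image(c)
        for n,l in(("label",lab),("window",win)):
            for r in finder.pinpoint(c,n)[:4]:
                p=w(c,r["location"])
                if n=="label" and np.linalg.norm(p-[581,207,146])<25 or n=="window" and np.linalg.norm(p-[581,99,165])<40: l.append(p); print(c,n,round(r["confidence"],2),p.round(1))
s=telemetry.read_state(); M=R.from_euler('xyz',s["tool_rot"]).as_matrix(); e=np.array(s["eef_pos"])
# tool frame: x = scanner x, z = down
W=e+M@[50,0,-20.2]; ax=M@[1,0,0]; L=np.mean(lab,axis=0) if lab else np.array([581,207,146.])
t=(L-W)@ax; print("window",W.round(1),"axis",ax.round(3),"label",L.round(1),"dist",round(t,1),"miss",(W+t*ax-L).round(1))
n=np.array([0,-.707,.707]); t2=((L-W)@n)/(ax@n); print("hit-label",(W+t2*ax-L).round(1))
E
python3 aim.py
```

```text
{'clock': 39.25, 'eef_pos': [581.436, 45.246, 153.09], 'tool_rot': [3.14, 0.174, 1.57], 'force': [1.143, 0.27, -1.482], 'width': 55.337, 'qpos': [-0.045, 0.658, -0.289, 1.765, 0.467, 0.844, -0.613]}
wrist window 0.74 [583.4  98.8 163. ]
wrist window 0.81 [581.5  99.9 164.2]
top label 0.66 [582.5 208.3 143.8]
top label 0.56 [583.9 206.1 145. ]
scene label 0.9 [581.9 207.9 150.1]
scene window 0.72 [580.9  96.7 166.3]
scene label 0.7 [584.2 207.6 150.7]
scene window 0.59 [581.3  99.8 167.2]
window [580.8  98.2 163.2] axis [-0.     0.985 -0.174] label [583.1 207.5 147.4] dist 110.4 miss [-2.3 -0.6 -3.3]
hit-label [-2.3 -2.9 -2.9]
```

Emit:
move_arm:
  steps:
    - [0,0,0,0.0015,0,0.003,0.04]
    - [0,0,0,0,0,0,0.04]
    - [0,0,0,0,0,0,0.04]
    - [0,0,0,0,0,0,0.04]
    - [0,0,0,0,0,0,0.04]

```text
clock: 40.65
eef_pos: [582.3, 45.4, 155.0]
tool_rot: [-3.141, 0.175, 1.571]
force: [-0.3, 0.8, -2.3]
width: 55.6
gripper_force: 63.9
```

```bash
python3 - <<'E'
exec(open("aim.py").read())
im,d=eyes.get_image("scene"); P=cloud("scene",d)
for r in finder.cut_out("scene","label")[:2]:
    q=P[r["mask"]]; print("labelbearer mask",r["confidence"],r["mask"].sum(),np.median(q,axis=0).round(1))
u,v=pix("scene",[581,150,150]); cv2.imwrite("pics/c12.png",cv2.resize(im[v-75:v+75,u-100:u+100],(800,600),interpolation=cv2.INTER_CUBIC))
E
```

```text
{'clock': 40.7, 'eef_pos': [582.255, 45.413, 154.985], 'tool_rot': [-3.141, 0.175, 1.571], 'force': [0.266, 1.059, -2.283], 'width': 55.338, 'qpos': [-0.044, 0.657, -0.291, 1.759, 0.464, 0.852, -0.608]}
wrist window 0.92 [585.8  98.3 163.1]
wrist window 0.92 [584.8  96.1 164.6]
top label 0.66 [586.5 207.9 145.9]
top label 0.88 [582.6 206.6 142. ]
scene label 0.87 [579.6 208.1 149.7]
scene window 0.71 [581.9  99.1 170.6]
scene label 0.74 [582.3 205.7 146.7]
scene window 0.81 [583.2  96.9 168.6]
window [582.3  98.2 166.2] axis [-0.     0.985 -0.174] label [582.7 207.1 146.1] dist 110.7 miss [-0.4  0.2  1. ]
hit-label [-0.4  0.8  0.8]
labelbearer mask 0.85 3417 [624.1 227.9  64. ]
```

View pics/c12.png

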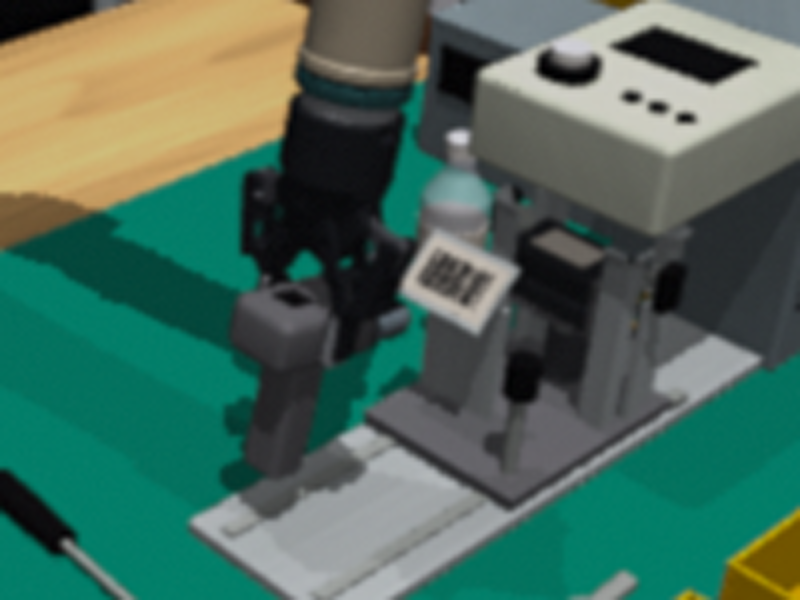

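Emit:
move_arm:
  steps:
    - [0,0,0,0,0,0,0.04]
    - [0,0,0,0,0,0,0.04]
    - [0,0,0,0,0,0,0.04]
    - [0,0,0,0,0,0,0.04]
    - [0,0,0,0,0,0,0.04]

```text
clock: 42.2
eef_pos: [582.3, 45.4, 155.0]
tool_rot: [3.142, 0.175, 1.571]
force: [-0.1, -0.2, -1.8]
width: 55.3
gripper_force: 63.9
```

Emit:
move_arm:
  steps:
    - [0,0,0,0,0,0,0.04]
    - [0,0,0,0,0,0,0.04]
    - [0,0,0,0,0,0,0.04]
    - [0,0,0,0,0,0,0.04]
    - [0,0,0,0,0,0,0.04]

```text
clock: 42.7
eef_pos: [582.3, 45.4, 155.0]
tool_rot: [-3.142, 0.174, 1.571]
force: [-0.0, 0.2, -1.5]
width: 55.5
gripper_force: 63.9
```

Emit:
move_arm:
  steps:
    - [0,0,0,0,0,0,0.04]
    - [0,0,0,0,0,0,0.04]
    - [0,0,0,0,0,0,0.04]
    - [0,0,0,0,0,0,0.04]
    - [0,0,0,0,0,0,0.04]

```text
clock: 43.2
eef_pos: [582.3, 45.4, 155.0]
tool_rot: [3.142, 0.174, 1.571]
force: [-0.2, 0.7, -1.9]
width: 55.6
gripper_force: 63.9
```

Emit:
move_arm:
  steps:
    - [5,0,0,0,-0.01,0.02,0.04]
    - [5,0,0,0,-0.01,0.03,0.04]
    - [0,0,0,0,0,0.03,0.04]
    - [0,0,0,0,0,0.02,0.04]
    - [0,0,-8.4,-0.01,-0.02,0,0.04]

```text
clock: 43.7
eef_pos: [575.3, 8.6, 258.5]
tool_rot: [3.134, -0.005, 1.425]
force: [0.2, 0.5, -2.5]
width: 55.6
gripper_force: 64.2
```

Emit:
move_arm:
  steps:
    - [0,0,-8.4,-0.01,-0.033,0,0.04]
    - [0,0,-8.4,-0.01,-0.033,0,0.04]
    - [0,0,-8.4,-0.01,-0.033,0,0.04]
    - [0,0,-8.4,-0.01,-0.033,0,0.04]
    - [0,0,-8.4,-0.01,-0.033,0,0.04]

```text
clock: 44.2
eef_pos: [521.6, -160.9, 255.2]
tool_rot: [3.141, 0.0, 0.685]
force: [0.3, -0.7, -1.9]
width: 55.3
gripper_force: 64.1
```

Emit:
move_arm:
  steps:
    - [0,0,-8.4,-0.01,-0.033,0,0.04]
    - [0,0,-8.4,-0.01,-0.033,0,0.04]
    - [0,0,-8.4,-0.01,-0.033,0,0.04]
    - [0,0,-8.4,-0.01,-0.033,0,0.04]
    - [0,0,-8.4,-0.01,-0.033,0,0.04]

```text
clock: 44.7
eef_pos: [471.6, -325.7, 255.2]
tool_rot: [3.142, 0.0, -0.047]
force: [0.1, -0.3, -2.5]
width: 55.3
gripper_force: 64.1
```

Emit:
move_arm:
  steps:
    - [0,0,-8.4,-0.01,-0.028,0,0.04]
    - [0,0,-7.6,-0.005,-0.01,0,0.04]
    - [0,0,0,0,0,0,0.04]
    - [0,0,0,0,0,0,0.04]
    - [0,0,0,0,0,0,0.04]

```text
clock: 45.2
eef_pos: [458.2, -360.8, 255.0]
tool_rot: [-3.14, -0.0, -0.316]
force: [-0.5, 0.1, -2.0]
width: 55.6
gripper_force: 64.2
```

```bash
cat > sc.py <<'E'
from h import *
im,d=eyes.get_image("wrist"); st(); eyes.get_image("top"); eyes.get_image("scene"); s=telemetry.read_state()
M=R.from_euler('xyz',s["tool_rot"]).as_matrix(); e=np.array(s["eef_pos"])
print("to go",(np.array([457.3,-366.4,258])-e).round(1),"foot",(e+M@[0,0,96]).round(1),"yaw togo",np.degrees(-0.321-s["tool_rot"][2]))
for c in("wrist","top","scene"):
    for n in("scanner","stand","window"):
        for r in finder.pinpoint(c,n)[:3]:
            p=w(c,r["location"])
            if np.hypot(p[0]-460,p[1]+366)<90: print(c,n,round(r["confidence"],2),p.round(1))
E
python3 sc.py
```

```text
{'clock': 45.25, 'eef_pos': [458.188, -360.99, 255.02], 'tool_rot': [-3.141, -0.0, -0.317], 'force': [0.096, -0.356, -1.375], 'width': 55.62, 'qpos': [0.564, 0.507, 0.085, 1.682, -0.052, 0.955, -1.219]}
to go [-0.7 -4.9  2.9] foot [ 458.  -361.4  159.1] yaw togo -0.16263744386336496
wrist scanner 0.81 [ 454.7 -361.7  162.5]
wrist window 0.69 [ 509.5 -378.7  271.4]
top scanner 0.68 [ 454.4 -361.7  161.7]
top stand 0.57 [ 4.567e+02 -3.641e+02  3.000e-01]
top window 0.87 [ 506.4 -378.8  274.3]
scene scanner 0.9 [ 455.3 -362.4  156.6]
scene stand 0.93 [ 452.  -362.    -2.2]
scene window 0.9 [ 503.5 -375.6  276.5]
```

Emit:
move_arm:
  steps:
    - [0,0,0,-0.001,-0.005,-0.01,0.04]
    - [0,0,0,0,0,-0.03,0.04]
    - [0,0,0,0,0,-0.03,0.04]
    - [0,0,0,0,0,-0.02,0.04]
    - [0,0,0,0,0,0,0.04]

```text
clock: 46.3
eef_pos: [454.1, -366.3, 161.6]
tool_rot: [-3.14, 0.007, -0.321]
force: [-0.4, 0.6, -2.2]
width: 55.5
gripper_force: 64.1
```

Emit:
move_arm:
  steps:
    - [0,0,0,0,0,-0.01,0.04]
    - [0,0,0,0,0,-0.01,0.04]
    - [0,0,0,0,0,-0.01,0.04]
    - [0,0,0,0,0,0,0.04]

```text
clock: 46.7
eef_pos: [455.7, -367.0, 133.8]
tool_rot: [-3.141, 0.002, -0.321]
force: [-0.1, 0.8, -1.5]
width: 55.3
gripper_force: 64.2
```

Emit:
move_arm:
  steps:
    - [0,0,0,0,0,-0.01,0.04]
    - [0,0,0,0,0,-0.008,0.04]
    - [0,0,0,0,0,-0.005,0.04]
    - [0,0,0,0,0,0,0.04]

```text
clock: 47.1
eef_pos: [455.8, -367.2, 111.1]
tool_rot: [-3.141, 0.002, -0.321]
force: [0.0, 0.1, -1.6]
width: 55.1
gripper_force: 64.2
```

Emit:
move_arm:
  steps:
    - [0,0,0,0,0,-0.003,0.04]
    - [0,0,0,0,0,0,0.04]
    - [0,0,0,0,0,0,0.04]

```text
clock: 47.4
eef_pos: [456.4, -367.7, 109.2]
tool_rot: [3.141, -0.0, -0.321]
force: [-0.7, 0.1, -1.1]
width: 55.2
gripper_force: 64.2
```

Emit:
move_arm:
  steps:
    - [0,0,0,0,0,-0.0015,0.04]
    - [0,0,0,0,0,0,0.04]
    - [0,0,0,0,0,0,0.04]

```text
clock: 47.7
eef_pos: [456.6, -367.8, 107.9]
tool_rot: [3.141, -0.001, -0.321]
force: [-0.2, -0.4, 0.6]
width: 55.5
gripper_force: 64.3
```

Emit:
move_arm:
  steps:
    - [0,0,0,0,0,0,0.085]
    - [0,0,0,0,0,0,0.085]
    - [0,0,0,0,0,0,0.085]
    - [0,0,0,0,0,0,0.085]
    - [0,0,0,0,0,0,0.085]

```text
clock: 48.2
eef_pos: [456.4, -367.6, 107.6]
tool_rot: [3.142, -0.0, -0.321]
force: [-0.1, 0.2, 0.3]
width: 85.1
gripper_force: 0.0
```

Emit:
move_arm:
  steps:
    - [0,0,0,0,0,0.01,0.085]
    - [0,0,0,0,0,0.03,0.085]
    - [0,0,0,0,0,0.04,0.085]
    - [0,0,0,0,0,0.05,0.085]
    - [0,0,0,0,0,0.05,0.085]

```text
clock: 48.7
eef_pos: [455.9, -367.3, 290.0]
tool_rot: [3.142, 0.0, -0.321]
force: [1.5, 0.0, 0.3]
width: 84.9
gripper_force: 0.0
```

Emit:
move_arm:
  steps:
    - [0,0,0,0,0,0.04,0.085]
    - [0,0,0,0,0,0.04,0.085]
    - [0,0,0,0,0,0,0.085]
    - [0,0,0,0,0,0,0.085]

```text
clock: 49.1
eef_pos: [456.4, -367.7, 369.0]
tool_rot: [3.141, -0.003, -0.321]
force: [-0.6, -0.2, -1.8]
width: 85.0
gripper_force: 0.0
```

```bash
python3 - <<'E'
exec(open("sc.py").read())
P=cloud("wrist",d); Q=P.reshape(-1,3); Q=Q[(Q[:,2]>140)&(Q[:,2]<158)&(np.hypot(Q[:,0]-465,Q[:,1]+370)<80)]
A=np.c_[Q[:,:2]-[460,-367],np.ones(len(Q))]; print("top plane",np.linalg.lstsq(A,Q[:,2],rcond=None)[0].round(3),cv2.minAreaRect(Q[:,:2].astype(np.float32)))
P=0
for k in range(3): P=P+cloud("top",eyes.get_image("top")[1])/3
im,_=eyes.get_image("top"); u,v=pix("top",[581,310,300]); g=cv2.cvtColor(im,cv2.COLOR_BGR2GRAY)
q=P[v-12:v+13,u-12:u+13]; print((u,v),q[::3,::3,2].round(0)); cap=q[q[...,2]>293]; print("cap",cap.mean(0).round(1),len(cap),cap[:,2].max())
print(g[v-10:v+11:2,u-12:u+13:2])
E
```

```text
{'clock': 49.15, 'eef_pos': [455.875, -367.228, 367.522], 'tool_rot': [-3.141, 0.0, -0.321], 'force': [0.385, -0.734, -0.369], 'width': 84.607, 'qpos': [0.565, 0.417, 0.101, 1.506, -0.043, 1.222, -1.22]}
to go [   1.7    0.5 -108.2] foot [ 455.4 -366.8  270.2] yaw togo -0.0047727166277895215
wrist scanner 0.72 [ 448.6 -363.5    8.9]
wrist window 0.93 [ 503.6 -379.   124. ]
top scanner 0.72 [ 452.7 -367.9   13.3]
top stand 0.67 [ 457.6 -361.7   -3.4]
top window 0.78 [ 508.1 -385.2  126.2]
scene scanner 0.9 [ 455.2 -367.4    8.4]
scene stand 0.56 [ 4.512e+02 -3.652e+02 -3.000e-01]
scene window 0.86 [ 504.  -382.5  129.2]
top plane [-1.50000e-02  6.00000e-03  1.47054e+02] ((458.4854431152344, -366.1771545410156), (54.5242805480957, 95.78058624267578), 70.49127197265625)
(118, 182) [[282. 282. 282. 279. 279. 279. 280. 281. 281.]
 [281. 280. 282. 280. 281. 279. 278. 280. 281.]
 [281. 281. 280. 292. 302. 294. 292. 288. 280.]
 [281. 281. 292. 303. 302. 303. 300. 293. 281.]
 [281. 280. 293. 304. 303. 302. 303. 292. 289.]
 [279. 281. 293. 303. 301. 302. 299. 292. 285.]
 [282. 280. 292. 292. 301. 296. 293. 292. 281.]
 [281. 280. 280. 294. 295. 293. 290. 280. 280.]
 [281. 280. 281. 281. 280. 280. 280. 281. 281.]]
cap [576.8 303.7 309.3] 189 614.4631697510291
[[196 197 196 196 196 198 197 198 198 198 197 197 196]
 [196 196 196 197 196 177 144 127 131 162 190 197 197]
 [196 196 197 193 154 122 142 137  96  47 107 181 197]
 [196 197 196 156 147 193 198 198 189 124  33  94 180]
 [196 197 187 129 192 197 196 196 198 173  71  31 136]
 [196 197 172 136 197 196 196 197 198 176  85  31 104]
 [196 197 168 117 194 197 197 197 196 156  68  30 102]
 [197 197 184  87 163 195 198 196 172 105  42  30 135]
 [195 196 196 138  56 126 149 135  91  45  25  57 177]
 [196 196 197 183 101  37  34  33  29  25  50 136 193]
 [196 197 197 195 177 143 104  69  65 112 165 192 198]]
```

Emit:
move_arm:
  steps:
    - [0,0,4,0.003,0.015,0,0]
    - [0,0,4,0.006,0.03,0,0]
    - [0,0,4,0.007,0.038,0,0]
    - [0,0,4,0.007,0.038,0,0]
    - [0,0,4,0.007,0.038,0,0]

```text
clock: 50.4
eef_pos: [486.4, -207.2, 367.7]
tool_rot: [3.141, -0.0, 0.031]
force: [1.2, 1.1, 0.0]
width: 12.0
gripper_force: 0.0
```

Emit:
move_arm:
  steps:
    - [0,0,4,0.007,0.038,0,0]
    - [0,0,4,0.007,0.038,0,0]
    - [0,0,4,0.007,0.038,0,0]
    - [0,0,4,0.007,0.038,0,0]
    - [0,0,4,0.007,0.038,0,0]

```text
clock: 50.9
eef_pos: [521.4, -17.1, 367.8]
tool_rot: [3.141, -0.001, 0.38]
force: [0.6, 0.6, -0.0]
width: -0.1
gripper_force: 0.0
```

Emit:
move_arm:
  steps:
    - [0,0,4,0.007,0.038,0,0]
    - [0,0,4,0.007,0.038,0,0]
    - [0,0,4,0.007,0.038,0,0]
    - [0,0,4,0.007,0.038,0,0]
    - [0,0,4,0.007,0.038,0,0]

```text
clock: 51.4
eef_pos: [556.5, 172.9, 367.7]
tool_rot: [3.141, -0.0, 0.729]
force: [0.7, -0.5, 0.6]
width: 0.1
gripper_force: 0.0
```

Emit:
move_arm:
  steps:
    - [0,0,4,0.007,0.038,0,0]
    - [0,0,4,0.007,0.038,0,0]
    - [0,0,4,0.007,0.038,0,0]
    - [0,0,0,0.004,0.024,0,0]
    - [0,0,0,0,0,0,0]

```text
clock: 51.9
eef_pos: [580.1, 314.3, 366.7]
tool_rot: [-3.138, -0.002, 0.941]
force: [-0.9, 0.6, -0.2]
width: -0.0
gripper_force: 0.0
```

Emit:
move_arm:
  steps:
    - [0,0,0,0,0,0,0]
    - [0,0,0,0,0,0,0]
    - [0,0,0,0,0,0,0]
    - [0,0,0,0,0,0,0]

```text
clock: 52.3
eef_pos: [581.6, 308.2, 367.9]
tool_rot: [3.141, -0.0, 0.934]
force: [-0.1, 0.4, 0.2]
width: 0.0
gripper_force: 0.0
```

```bash
python3 - <<'E'
from h import *
eyes.get_image("wrist"); im,d=eyes.get_image("wrist"); st(); P=cloud("wrist",d)
for r in finder.pinpoint("wrist","start_top")[:3]: print(r["confidence"],w("wrist",r["location"]).round(1))
Q=P.reshape(-1,3); Q=Q[(np.hypot(Q[:,0]-581,Q[:,1]-309.5)<30)&(Q[:,2]>298)&(Q[:,2]<310)]; print(len(Q), len(Q) and (cv2.minAreaRect(Q[:,:2].astype(np.float32)),np.median(Q[:,2])))
eyes.get_image("scene")
for r in finder.pinpoint("scene","start_top")[:1]: print(r["confidence"],w("scene",r["location"]).round(1))
E
```

```text
{'clock': 52.4, 'eef_pos': [581.527, 308.698, 367.824], 'tool_rot': [3.141, -0.0, 0.935], 'force': [0.511, -0.57, -0.389], 'width': -0.232, 'qpos': [-0.336, 0.559, -0.353, 1.28, 0.19, 1.334, -1.32]}
0.91 [580.  313.1 301.3]
1371 (((581.0794677734375, 310.29052734375), (28.97039031982422, 28.505165100097656), 54.029842376708984), np.float64(302.3035512689044))
0.51 [581.3 311.4 298.6]
```

Emit:
move_arm:
  steps:
    - [0,0,0,-0.0005,0.0015,-0.03,0]
    - [0,0,0,0,0,-0.02,0]
    - [0,0,0,0,0,-0.005,0]
    - [0,0,0,0,0,0,0]
    - [0,0,0,0,0,0,0]

```text
clock: 53.05
eef_pos: [581.4, 311.3, 313.7]
tool_rot: [3.141, -0.002, 0.935]
force: [0.1, -0.1, 0.3]
width: 0.2
gripper_force: 0.0
```

Emit:
move_arm:
  steps:
    - [0,0,0,0,0,-0.004,0]
    - [0,0,0,0,0,-0.004,0]
    - [0,0,0,0,0,-0.004,0]
    - [0,0,0,0,0,0,0]

```text
clock: 53.45
eef_pos: [581.0, 311.0, 300.4]
tool_rot: [3.141, -0.0, 0.936]
force: [-0.4, 0.3, 2.7]
width: -0.0
gripper_force: 1.2
```

Emit:
move_arm:
  steps:
    - [0,0,0,0,0,-0.003,0]
    - [0,0,0,0,0,0,0]
    - [0,0,0,0,0,0,0]

```text
clock: 53.75
eef_pos: [581.0, 311.1, 298.0]
tool_rot: [3.141, -0.001, 0.936]
force: [-0.4, -0.9, 3.8]
width: -0.1
gripper_force: 1.9
```

Emit:
move_arm:
  steps:
    - [0,0,0,0,0,-0.002,0]
    - [0,0,0,0,0,0,0]
    - [0,0,0,0,0,0,0]

```text
clock: 54.05
eef_pos: [581.0, 311.0, 296.1]
tool_rot: [3.141, -0.001, 0.936]
force: [-0.8, -1.3, 6.1]
width: -0.1
gripper_force: 3.0
```

Emit:
move_arm:
  steps:
    - [0,0,0,0,0,-0.003,0]
    - [0,0,0,0,0,0,0]
    - [0,0,0,0,0,0,0]

```text
clock: 54.35
eef_pos: [581.1, 311.1, 295.9]
tool_rot: [3.14, -0.003, 0.935]
force: [-3.4, -3.3, 18.3]
width: -0.2
gripper_force: 9.0
```

Emit:
move_arm:
  steps:
    - [0,0,0,0,0,-0.002,0]
    - [0,0,0,0,0,0,0]
    - [0,0,0,0,0,0,0]

```text
clock: 54.65
eef_pos: [581.1, 311.1, 295.7]
tool_rot: [3.139, -0.004, 0.935]
force: [-6.2, -4.5, 26.3]
width: -0.1
gripper_force: 13.0
```

Bottomed out, so the button is fully pressed. I'll retreat and check the end state.

Emit:
move_arm:
  steps:
    - [0,0,0,0,0,0.01,0]
    - [0,0,0,0,0,0.03,0]
    - [0,0,0,0,0,0.04,0]
    - [0,0,0,0,-0.04,0.02,0]
    - [0,0,0,0,-0.04,0,0]

```text
clock: 55.15
eef_pos: [581.5, 232.2, 393.2]
tool_rot: [3.139, -0.005, 0.939]
force: [1.5, -0.7, -0.4]
width: 0.2
gripper_force: 0.0
```

Emit:
move_arm:
  steps:
    - [0,0,0,0,-0.04,0,0]
    - [0,0,0,0,-0.04,0,0]
    - [0,0,0,0,-0.04,0,0]
    - [0,0,0,0,0,0,0]
    - [0,0,0,0,0,0,0]

```text
clock: 55.65
eef_pos: [580.7, 109.8, 389.9]
tool_rot: [-3.141, 0.001, 0.933]
force: [0.0, 1.3, -0.1]
width: -0.0
gripper_force: 0.0
```

```bash
python3 - <<'E'
from h import *
st(); P=cloud("top",eyes.get_image("top")[1]); eyes.get_image("scene")
print("cap z",np.median([P[182,118:121,2],P[181,118:121,2]]))
for c in("top","scene"):
    for n in("handle","label","column","scanner","pack0"):
        for r in finder.pinpoint(c,n)[:3]: print(c,n,round(r["confidence"],2),w(c,r["location"]).round(1))
E
```

```text
{'clock': 55.65, 'eef_pos': [580.69, 109.762, 389.926], 'tool_rot': [-3.141, 0.001, 0.933], 'force': [0.001, 1.325, -0.057], 'width': -0.004, 'qpos': [-0.017, 0.429, -0.342, 1.439, 0.145, 1.3, -1.007]}
cap z 302.0919978781653
top column 0.17 [ 458.8 -363.6    2.4]
top scanner 0.94 [ 264.4 -386.2    0.7]
top scanner 0.78 [ 454.1 -367.7   15.1]
top scanner 0.62 [ 631.3 -333.    -3.5]
scene handle 0.86 [661.7 185.5 110.6]
scene handle 0.24 [ 609.1 -532.5    1.2]
scene label 0.78 [580.7 207.3 147.4]
scene column 0.61 [614.8 313.8 140.5]
scene scanner 0.94 [ 632.2 -330.7    1.6]
scene scanner 0.81 [ 2.679e+02 -3.853e+02  2.000e-01]
scene scanner 0.8 [ 455.7 -367.     7.1]
scene pack0 0.56 [613.3 311.3 121.3]
scene pack0 0.53 [616.8 309.3  99.1]
```

```bash
python3 -c "
from cell import ctrl; print(ctrl.finish_job())"
```

```text
the job is handed in; nothing more can be done
None
```

The job is done and handed in at about 56 s: both packs on the bench are latched in the magazine, the carriage is fully home, the label was scanned for over a second, the scanner is back upright in its stand, and the start button was pressed to its stop.

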